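Lock up lino blocks on a proof press and make a dry pass

TASK

Make the small proof press ready and give it a dry pass. While the cylinder is still pinned, set every mounted lino block on the bed, lino up and side by side, one short end against the head bar, and slide the steel straightedge up with its foot edge flush against all their other ends, so that the blocks sit square and tight between the two. Then draw both lock pins, park each one fully down in the rest notch beside it, and roll the cylinder over the blocks to the far buffers; leave it there with the blocks and straightedge still flush and the tins and brayer undisturbed.

Things in the scene. Friction and masses are not known exactly. Their poses are not given: they have to be found in the camera images.
- bed (a point): Small flat-bed proof press, fixed. This point: middle of the steel bed's face, 40 mm above the bench. z up; y along the rails, from the pinned end to the far buffers; x across, away from the robot. In mm from here: rails x -109 to -83 and 83 to 109, tops z 6; bed open from x -83 to the head bar; y -125 to 140 is clear of the cylinder at either end of its travel.
- head_bar (a point): Head bar: fixed dark steel strip 12 wide, 14 high, along the far side of the bed (y -140 to 190). This point is on its straight face towards the robot, at the bed's face, 71 mm in x from bed; axes as the bed's.
- cylinder (a joint): Travel of the impression cylinder along the bed's +y, m: 0 at the pinned end, 0.315 at the far buffers. About 3 N moves it once both pins are out; it stays where left. Black roller 50 mm across, lying across the bed; its underside is 25 mm above the bed face, so it passes clear over blocks (23) and straightedge (22).
- handle (a point): Middle of the wooden handle bar above the roller, moving with the cylinder: a round bar 18 mm thick along the bed's x, 178 mm long between its posts, 105 mm above the bed face; the roller's top is 30 mm below this point.
- pin_near_knob (a point): Lock pin on the rail nearer the robot: upright, shank 12 mm thick and 44 long, then a collar 28 across and 4 thick, then a round knob 18 across and 38 tall. Point: middle of the knob, 23 above the collar's underside, 67 above the tip; z up the pin. It starts in a 14.5 mm bore through the cylinder's lug (top 34 above the bed face, collar resting on it) and the rail; raise 46 mm or more to clear.
- pin_near_collar (a point): Centre of the underside of the near pin's collar (z up the pin).
- pin_far_knob (a point): Middle of the knob of the lock pin on the rail farther from the robot; the pin is as the near one.
- pin_far_collar (a point): Centre of the underside of the far pin's collar.
- notch_near (a point): Rest for the near pin: slot 16 mm wide in the end of a steel plate 8 thick, its top 64 above the bed face, open towards the near rail (bed -x). Point: on the slot's middle line at the plate's top, 56 mm across from the pin's bore, 8 short of the closed end, 18 in from the mouth. The shank goes in sideways or from above; parked, the collar's underside centre is here. Axes as the bed's.
- notch_far (a point): The same for the far pin, at the other end of that plate, open towards the far rail (bed +x).
- edge_mid (a point): Steel straightedge of angle section, 200 mm long, 0.48 kg, first on the bench: flat foot 38 wide, 6 thick, with an upright rib 8 thick and 22 tall (from the underside) along its rear edge. Point: middle of the foot's free long edge, 3 mm up. x points out of that edge, away from the rib; y along the length; z up.
- rib_mid (a point): Middle of the straightedge's rib, the part to hold: 34 mm behind the free edge (-x of edge_mid), 14 mm above its underside. The 30 mm of foot before the rib leave room for one finger, tips over 6 mm high; beside the blocks open only a little. Axes as edge_mid.
- block0_mid (a point): Mounted lino block, 60 (its x) x 42 (its y) x 23 mm (z, up), plywood below, 5 mm of dark cut lino on top, 55 g, at first on the bench; 2 to 4 of these are present. This point is its centre; either short (42 mm) end may go to the head bar.
- block1_mid (a point): Mounted lino block, 60 (its x) x 42 (its y) x 23 mm (z, up), plywood below, 5 mm of dark cut lino on top, 55 g, at first on the bench; 2 to 4 of these are present. This point is its centre; either short (42 mm) end may go to the head bar.
- block2_mid (a point): Mounted lino block, 60 (its x) x 42 (its y) x 23 mm (z, up), plywood below, 5 mm of dark cut lino on top, 55 g, at first on the bench; 2 to 4 of these are present. This point is its centre; either short (42 mm) end may go to the head bar.
- block3_mid (a point): Mounted lino block, 60 (its x) x 42 (its y) x 23 mm (z, up), plywood below, 5 mm of dark cut lino on top, 55 g, at first on the bench; 2 to 4 of these are present. This point is its centre; either short (42 mm) end may go to the head bar.
- ink_tin: Low round ink tin, 82 mm across, 56 high; leave alone. Origin under its centre.
- tall_tin: Taller tin, 70 mm across, 70 high, beyond the press; leave alone. Origin under its centre.
- brayer: Hand roller with wooden handle lying beyond the press, about 180 mm long, 42 high; leave alone. Origin under the roller.
There are look-alikes about, which are no part of the job. What is shaped like the part that bears pin_far_knob but red is not meant.

How it is judged:
On the way, in this order (a step that is already met when the one before it is completed fails the run):
1. with both pins still in, every block lies square between the head bar and the flush straightedge (x of block0_mid in the frame of bed between 0.038 and 0.044 m and z of block0_mid in the frame of bed between 0.0085 and 0.0145 m and angle between the x axis of each of block0_mid, block1_mid, block2_mid, block3_mid and the x axis of bed, either way round below 0.06 rad and angle between each of block0_mid, block1_mid, block2_mid, block3_mid, edge_mid's own z axis and vertical below 0.08 rad and y of block0_mid in the frame of edge_mid between -0.09 and 0.09 m and x of block1_mid in the frame of bed between 0.038 and 0.044 m and z of block1_mid in the frame of bed between 0.0085 and 0.0145 m and y of block1_mid in the frame of edge_mid between -0.09 and 0.09 m and x of block2_mid in the frame of bed between 0.038 and 0.044 m and z of block2_mid in the frame of bed between 0.0085 and 0.0145 m and y of block2_mid in the frame of edge_mid between -0.09 and 0.09 m and x of block3_mid in the frame of bed between 0.038 and 0.044 m and z of block3_mid in the frame of bed between 0.0085 and 0.0145 m and y of block3_mid in the frame of edge_mid between -0.09 and 0.09 m and x of edge_mid in the frame of bed between 0.008 and 0.014 m and z of edge_mid in the frame of bed between 0 and 0.006 m and angle between the y axis of edge_mid and the y axis of bed, either way round below 0.03 rad and distance of each of pin_near_collar, pin_far_collar from where it was at the start of the episode below 0.006 m and value of joint cylinder below 0.006 m), for 0.2 s.
2. both pins are drawn and parked in their rest notches, the cylinder still at its start (horizontal distance between pin_near_collar and notch_near below 0.008 m and angle between each of pin_near_collar, pin_far_collar's own z axis and vertical below 0.12 rad and z of pin_near_collar in the frame of notch_near between -0.003 and 0.003 m and horizontal distance between pin_far_collar and notch_far below 0.008 m and z of pin_far_collar in the frame of notch_far between -0.003 and 0.003 m and value of joint cylinder below 0.03 m), for 0.2 s.
3. the cylinder has been rolled over the blocks to the far buffers (value of joint cylinder above 0.308 m), for 0.2 s.
At the end, for the whole second after the job is handed in: Blocks lino up within 3 mm of the head bar, square to 0.06 rad, centres within 90 mm of the straightedge's middle; its foot edge within 3 mm of their ends, parallel to 0.03 rad; each pin upright in its notch within 8 mm, collar on the plate; cylinder within 7 mm of the far buffers (x of block0_mid in the frame of bed between 0.038 and 0.044 m and z of block0_mid in the frame of bed between 0.0085 and 0.0145 m and angle between the x axis of each of block0_mid, block1_mid, block2_mid, block3_mid and the x axis of bed, either way round below 0.06 rad and angle between each of block0_mid, block1_mid, block2_mid, block3_mid, edge_mid's own z axis and vertical below 0.08 rad and y of block0_mid in the frame of edge_mid between -0.09 and 0.09 m and x of block1_mid in the frame of bed between 0.038 and 0.044 m and z of block1_mid in the frame of bed between 0.0085 and 0.0145 m and y of block1_mid in the frame of edge_mid between -0.09 and 0.09 m and x of block2_mid in the frame of bed between 0.038 and 0.044 m and z of block2_mid in the frame of bed between 0.0085 and 0.0145 m and y of block2_mid in the frame of edge_mid between -0.09 and 0.09 m and x of block3_mid in the frame of bed between 0.038 and 0.044 m and z of block3_mid in the frame of bed between 0.0085 and 0.0145 m and y of block3_mid in the frame of edge_mid between -0.09 and 0.09 m and x of edge_mid in the frame of bed between 0.008 and 0.014 m and z of edge_mid in the frame of bed between 0 and 0.006 m and angle between the y axis of edge_mid and the y axis of bed, either way round below 0.03 rad and horizontal distance between pin_near_collar and notch_near below 0.008 m and angle between each of pin_near_collar, pin_far_collar's own z axis and vertical below 0.12 rad and z of pin_near_collar in the frame of notch_near between -0.003 and 0.003 m and horizontal distance between pin_far_collar and notch_far below 0.008 m and z of pin_far_collar in the frame of notch_far between -0.003 and 0.003 m and value of joint cylinder above 0.308 m); the robot touches nothing.
It fails at once if the ink tin is disturbed (moved more than 30 mm) (distance of ink_tin from where it was at the start of the episode above 0.03 m).
It fails at once if the tall tin is disturbed (moved more than 30 mm) (distance of tall_tin from where it was at the start of the episode above 0.03 m).
It fails at once if the brayer is disturbed (moved more than 30 mm) (distance of brayer from where it was at the start of the episode above 0.03 m).
Of block0, block1, block2, block3 only 2 to 4 are there at a start; the rules pass over those that are not, and their reading is None.
At some moment in a run one of straightedge, block0, block1, block2, block3 may be knocked a few centimetres aside while the robot is not near it.
It also fails if it takes over 210 s, if anything falls off the work surface, if the arm or the gripper's body presses on something with over 40 N, if the wrist force passes 120 N, or if a joint passes its speed limit or range.

ROBOT

A 7-joint arm with a two-finger parallel gripper is mounted at the origin on the work surface. World frame = base frame: x ahead of the robot, y to its left, z up, the work surface at z = 0. Lengths are in m, angles in rad, forces in N, time in s.
With the tool pointing down it reaches from about 0.425 to 0.975 m from the base axis. Payload 16.7 kg.
Tool frame: the origin (TCP) lies at the very end of the fingers, on their centre line; the grasp point (between the pads) lies 19 mm behind it (robot.hold_point_z is the z of the grasp point in the tool frame, in m); z points along the fingers, y is the line along which they close (so a half turn about z gives the same grasp; the last joint's range is limited). The gripper opens to 85 mm and grips with 20 to 120 N. Pads are 22 mm wide; open, the fingers measure 114 mm over their backs; the gripper's body (76 mm by 85 mm) begins 54 mm behind the grasp point. The pads swing forward as they close: fully open they stand 13 mm farther back than shut.
Start: joints at [1.081, 0.426, 0.074, 1.606, -0.034, 1.111, -0.067], TCP at [0.225, -0.636, 0.231] pointing down, gripper open.
Joint ranges: [-2.85, 2.85], [-0.5, 2.14], [-1.23, 1.37], [0.21, 2.46], [-1.02, 4.16], [0.16, 2.05], [-2.73, 2.73]. Speed limits (rad/s): [1.89, 1.89, 2.39, 2.39, 3.01, 3.01, 3.01].

INTERFACE

Orientations are given as a 3x3 rotation matrix whose columns are the frame's x, y, z axes.
In Python, from station import telemetry, grab_frame, get_calibration, workorder, robot gives the robot as it stands.
- The arm moves only by the tool arm_command, never from a script. Its argument "moves" is a list of rows, each an object of numbers: "tx", "ty", "tz": the shift along the tool's x, y, z in m; "wx", "wy", "wz": the turn, a rotation vector about the tool's x, y, z in degrees; "hand": the closure in counts, from 0 (fully open) to 255 (shut). In form: [{"tx": .., "ty": .., "tz": .., "wx": .., "wy": .., "wz": .., "hand": ..}, ...]. A call has 1 to 12 rows; each row is the pose to reach, as a shift and turn from the pose commanded when the call began, along the tool's axes at that moment; what a row does not reach only later rows make up. A row lasts 1/8 s, in which the tool goes at most 62.5 mm and 10.7 degrees, less where a joint would pass 70% of its speed; a pose out of reach is approached as far as the arm can. A call with a gripper value outside its range is refused whole. The fingers move at their own pace and stop on an object; "grip_force" is the grip in N (left out, the last holds). Time passes only in rows, so rows that repeat a pose let the fingers close. It gives the time, the measured TCP pose, the force, the opening and the grip force at its end, in the units of the state.
- telemetry.get_obs(): the state, without advancing time (a new reading comes with each control period).
- grab_frame(name): name is "side" or "top"; returns the picture (384x512x3 uint8, red, green, blue); there is no depth.
- get_calibration(name): a dict with "fx", "fy", "cx", "cy" (pixels), "dist" ([k1, k2, p1, p2, k3] as OpenCV has them; the pictures are not rectified), "camera_from_world" (4x4, takes a point from world to camera coordinates). Camera axes: x right, y down, z forward; pixel columns grow to the right and rows downward; lengths in m; the calibration is good to about 2 mm. A picture is of the moment at which its call begins. get_calibration takes no time and is no camera call.
- workorder.close_job(): hands the job in; it is judged then, once.
The state is a dict: "t": time; "joints": joint angles; "dq": joint speeds; "joint_efforts": joint torques, N m; "position": TCP position; "orientation": TCP orientation; "contact_force": force on the tool from outside, world axes, zero at the start; "wrist_torque": the same for the moment, N m; "grip_width": opening from 0.0 (shut) to 1.0 (fully open); "grip_force": force on a finger pad.
Only numpy, scipy, OpenCV 4.12 (cv2) and the standard library are available. Lean on these libraries where they do the work, as an engineer would, in place of code of your own. Each camera call takes 0.05 s, during which the arm holds its last target. There are 200 camera calls.

## Working session

There is one attempt and no reset: what is moved stays moved. The work goes in short steps, Python scripts to look and compute and a tool call to move; the robot and the scene stay as the last step left them, time stands still between calls to the robot, and variables do not carry over. Pictures are saved under pics/ and viewed, at most 14 in all, crops included, and the job is handed in when it is done.

Besides the shell and the picture viewer there is one more tool, called after ">>>" as name([rows], argument=value, ...), one row to a line, values as JSON. arm_command: Moves the arm, as the interface text tells. Its arguments: {"type":"object","properties":{"moves":{"type":"array","items":{"type":"object","properties":{"tx":{"type":"number"},"ty":{"type":"number"},"tz":{"type":"number"},"wx":{"type":"number"},"wy":{"type":"number"},"wz":{"type":"number"},"hand":{"type":"number"}}}},"grip_force":{"type":"number"}},"required":["moves"]}

```bash
mkdir -p pics; ls; cat > h.py <<'E'
import numpy as np, cv2
from station import telemetry, grab_frame, get_calibration, workorder, robot
def cal(n):
    c=get_calibration(n); K=np.array([[c['fx'],0,c['cx']],[0,c['fy'],c['cy']],[0,0,1.]])
    return K,np.array(c['dist'],float),np.array(c['camera_from_world'])
def ray(n,px):
    K,d,T=cal(n); u=cv2.undistortPoints(np.array(px,float).reshape(-1,1,2),K,d)[:,0]
    R,t=T[:3,:3],T[:3,3]; D=np.c_[u,np.ones(len(u))]@R
    return -R.T@t,D
def onz(n,px,z):
    o,D=ray(n,px); s=(z-o[2])/D[:,2]; return o+D*s[:,None]
def tri(p1,p2):
    o1,D1=ray('top',p1);o2,D2=ray('side',p2);out=[]
    for a,b in zip(D1,D2):
        s=np.linalg.lstsq(np.c_[a,-b],o2-o1,rcond=None)[0]; x,y=o1+a*s[0],o2+b*s[1]
        out.append(np.r_[(x+y)/2,np.linalg.norm(x-y)])
    return np.array(out)
def proj(n,P):
    K,d,T=cal(n); return cv2.projectPoints(np.array(P,float).reshape(-1,1,3),cv2.Rodrigues(T[:3,:3])[0],T[:3,3],K,d)[0][:,0]
def snap(n,f=None):
    im=cv2.cvtColor(grab_frame(n),cv2.COLOR_RGB2BGR)
    if f: cv2.imwrite('pics/'+f+'.png',im)
    return im
E
python3 - <<'E'
from h import *
for n in('top','side'):
    im=snap(n,n+'0'); cv2.imwrite(f'pics/{n}0b.png',cv2.resize(im,(800,600),interpolation=cv2.INTER_CUBIC))
    K,d,T=cal(n); print(n,K[0,0],d,-T[:3,:3].T@T[:3,3],T[2,:3])
o=telemetry.get_obs(); print(o)
print(robot.hold_point_z)
E
```

```text
pics
top 396.0708169976567 [-0.05998255  0.          0.          0.          0.        ] [0.48355114 0.01277604 1.06033784] [ 0.08230903  0.03439305 -0.99601322]
side 480.62748186475227 [-0.11850049  0.          0.          0.          0.        ] [ 0.50862915 -1.18455501  0.84232029] [ 0.026532    0.8522194  -0.52251138]
{'t': 0.1, 'joints': array([ 1.0814896 ,  0.4266769 ,  0.07387253,  1.60652307, -0.03410855,
        1.11082439, -0.06706154]), 'dq': array([ 0.00096483, -0.00030096, -0.00142741, -0.000123  , -0.0007745 ,
       -0.00133609, -0.00076168]), 'joint_efforts': array([ 8.39215092e-03, -9.51538897e+01,  3.77124712e+00, -4.64403963e+01,
        1.95530051e-02,  6.43715277e-03,  2.41412415e-06]), 'position': array([ 0.22482546, -0.63606944,  0.23068505]), 'orientation': array([[ 9.42823797e-01,  3.33291268e-01, -4.67743637e-04],
       [ 3.33291586e-01, -9.42823188e-01,  1.07436988e-03],
       [-8.29214484e-05, -1.16883650e-03, -9.99999313e-01]]), 'contact_force': array([-0.06522647, -0.48272657, -0.43007869]), 'wrist_torque': array([ 0.00096708,  0.0183275 , -0.02458506]), 'grip_force': 0.0, 'grip_width': 0.9963315531144294}
-0.0187
```

View pics/top0b.png

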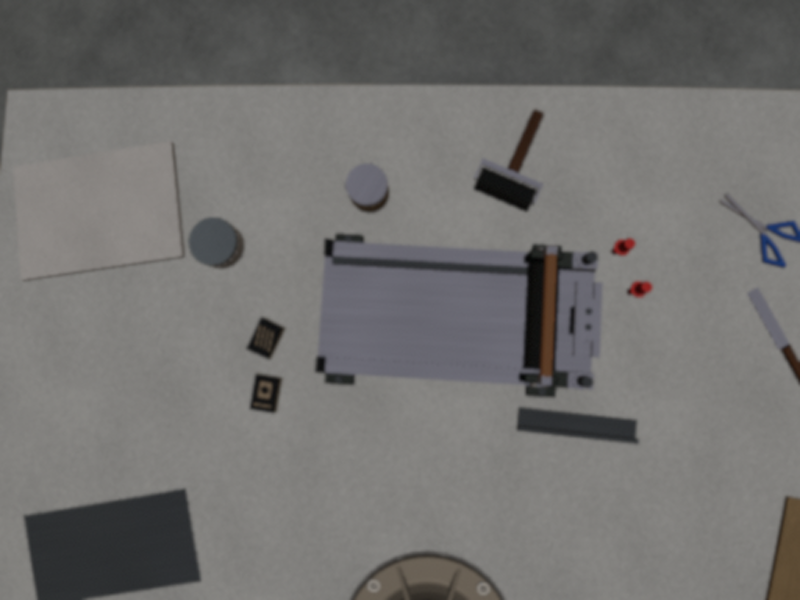

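View pics/side0b.png

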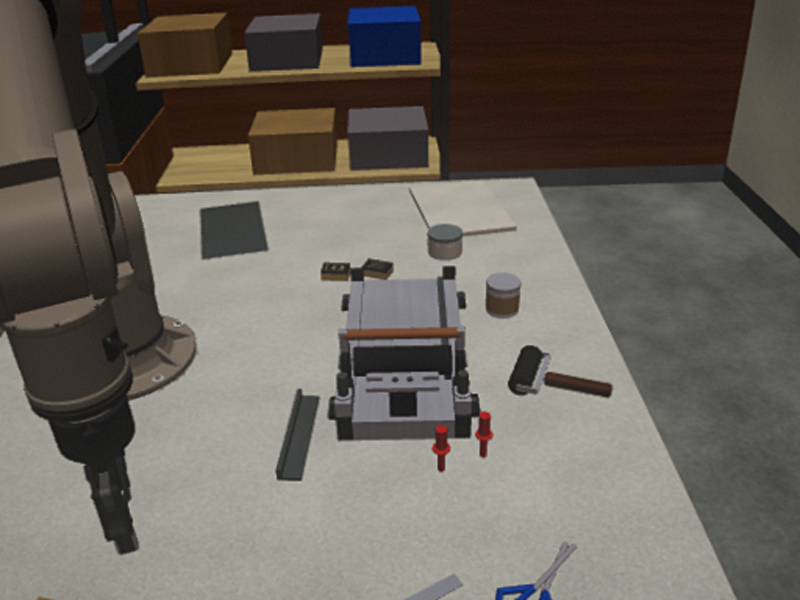

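The top view (800x600) shows two blocks at (265,338) and (265,393), the straightedge at (577,425), and the black-knobbed pins at (590,257) far and (585,380) near. The look-alikes are the red pins at (624,246) and (640,289), which I won't touch. The paper, dark mat, scissors and knife aren't part of the job. Next I'll take close crops.

```bash
python3 - <<'E'
from h import *
im=cv2.imread('pics/top0.png'); g=lambda a:np.clip(a.astype(float)*1.8,0,255).astype(np.uint8)
c=g(im[145:295,195:395]); cv2.imwrite('pics/c1.png',cv2.resize(c,(800,600),interpolation=cv2.INTER_CUBIC))
im=cv2.imread('pics/side0.png'); c=g(im[165:315,165:365]); cv2.imwrite('pics/c2.png',cv2.resize(c,(800,600),interpolation=cv2.INTER_CUBIC))
E
```

```text
(no output)
```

View pics/c1.png

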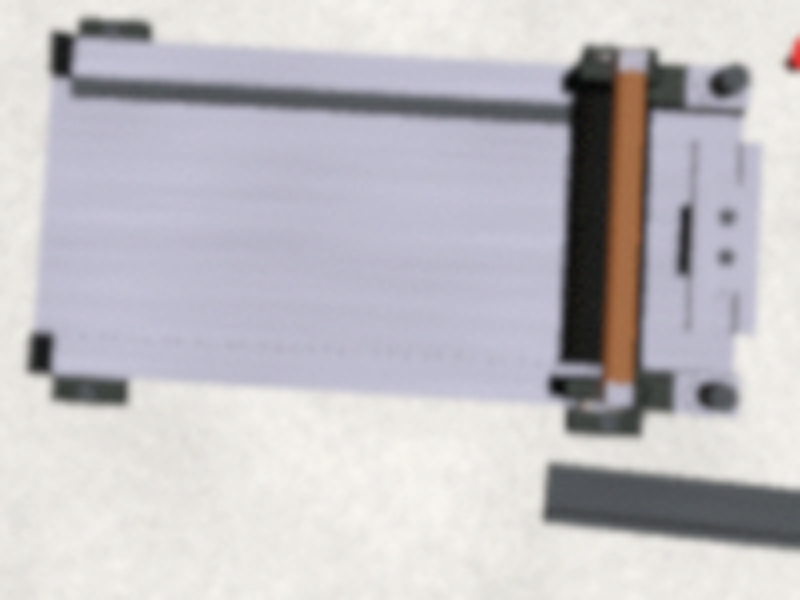

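View pics/c2.png

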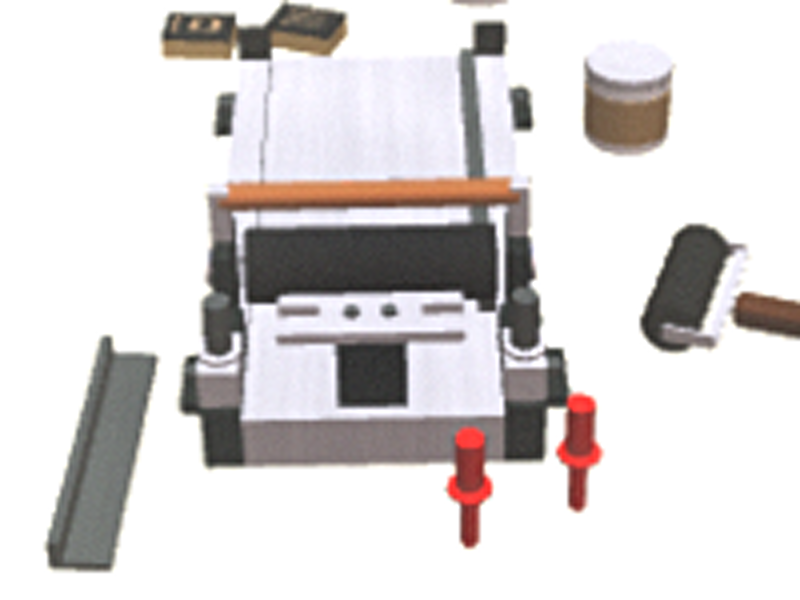

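The crops confirm the choices. The real pins are dark knobs seated in the lugs: top crop far (735,78), near (715,394). The notch slots in the side crop are at about (300,311) and (443,309), opening outward. The straightedge's rib is on the robot side and its free edge faces the press. Next I'll measure.

```bash
cat >> h.py <<'E'
def blobs(im,roi,thr,amin=60,inv=True,up=4):
    x0,y0,x1,y1=roi; g=cv2.cvtColor(im,cv2.COLOR_BGR2GRAY)[y0:y1,x0:x1]
    g=cv2.resize(g,None,fx=up,fy=up,interpolation=cv2.INTER_CUBIC)
    m=((g<thr) if inv else (g>thr)).astype(np.uint8); m=cv2.morphologyEx(m,cv2.MORPH_CLOSE,np.ones((up*4,up*4)))
    cs=[c for c in cv2.findContours(m,0,2)[0] if cv2.contourArea(c)>amin*up*up]
    return [((c[:,0]+.5)/up-.5+[x0,y0]) for c in cs]
def rect(px,n,z):
    W=onz(n,px,z)[:,:2]; r=cv2.minAreaRect((W*1000).astype(np.float32)); return r,cv2.boxPoints(r)
E
python3 - <<'E'
from h import *
np.set_printoptions(precision=4,suppress=True)
im=cv2.imread('pics/top0.png')
for roi,z,nm in(((150,195,190,270),.023,'blk'),((320,255,415,288),.006,'edge')):
    for c in blobs(im,roi,85):
        r,b=rect(c,'top',z); print(nm,r); print(b.round(1).tolist())
f=lambda x,y,ox,oy:((x+.5)/4-.5+ox,(y+.5)/4-.5+oy)
T=lambda x,y:f(x,y,195,145); S=lambda x,y:f(x,y,165,165)
# knob tops
print('knobtop tri near,far',tri([T(718,394),T(737,75)],[S(217,298),S(524,294)]))
print('headbar left end top, right vis', onz('top',[T(72,80),T(570,102),T(72,94),T(570,119)],.054))
print('handle ends axis',tri([T(618,383),T(630,70)],[S(228,193),S(512,188)]))
# outer rail edges top z .046
print('rails far L,R; near L,R',onz('top',[T(152,44),T(575,64),T(130,380),T(560,401)],.046))
print('rail ends right far, near',onz('top',[T(748,75),T(737,400)],.046))
print('notch slot ends inner in side z=.104',onz('side',[S(319,311),S(280,312),S(422,310),S(463,309)],.104))
K,d,Tm=cal('side')
for c in blobs(cv2.imread('pics/side0.png'),(170,245,212,312),75): 
    r,b=rect(c,'side',0.006); print('side edge',r,b.round(1).tolist())
E
```

```text
blk ((404.3341979980469, 276.8533935546875), (45.725059509277344, 60.636478424072266), 81.91930389404297)
[[371.1000061035156, 258.5], [431.1000061035156, 250.0], [437.6000061035156, 295.20001220703125], [377.5, 303.79998779296875]]
blk ((496.6263427734375, 279.8846740722656), (45.946014404296875, 60.96540832519531), 66.0805435180664)
[[459.3999938964844, 271.20001220703125], [515.2000122070312, 246.5], [533.7999877929688, 288.5], [478.1000061035156, 313.20001220703125]]
edge ((359.24859619140625, -248.4727020263672), (204.19723510742188, 38.938926696777344), 84.56936645507812)
[[330.20001220703125, -348.29998779296875], [369.0, -352.0], [388.29998779296875, -148.6999969482422], [349.5, -145.0]]
knobtop tri near,far [[ 0.4392 -0.232   0.1137  0.0016]
 [ 0.6292 -0.2442  0.1151  0.0021]]
headbar left end top, right vis [[ 0.6311  0.165   0.054 ]
 [ 0.6208 -0.1542  0.054 ]
 [ 0.622   0.1648  0.054 ]
 [ 0.6099 -0.1542  0.054 ]]
handle ends axis [[ 0.4466 -0.1663  0.1473  0.0007]
 [ 0.6277 -0.1737  0.1461  0.0004]]
rails far L,R; near L,R [[ 0.6565  0.1146  0.046 ]
 [ 0.6467 -0.1588  0.046 ]
 [ 0.4395  0.124   0.046 ]
 [ 0.431  -0.1494  0.046 ]]
rail ends right far, near [[ 0.6411 -0.2701  0.046 ]
 [ 0.4332 -0.2616  0.046 ]]
notch slot ends inner in side z=.104 [[ 0.5013 -0.2373  0.104 ]
 [ 0.477  -0.2365  0.104 ]
 [ 0.5651 -0.2412  0.104 ]
 [ 0.5906 -0.2422  0.104 ]]
side edge ((359.3356628417969, -242.94203186035156), (221.17320251464844, 42.08551025390625), 84.54090118408203) [[327.8999938964844, -351.0], [369.79998779296875, -355.0], [390.79998779296875, -134.89999389648438], [348.8999938964844, -130.89999389648438]]
```

```bash
cat >> h.py <<'E'
from scipy.spatial.transform import Rotation as Ro
TH=-0.037; O=np.array([.543,-.022,.04])
def bed(x,y,z=0): # bed mm -> world m
    c,s=np.cos(TH),np.sin(TH); return O+np.array([c*x-s*y,s*x+c*y,z])/1000
def inbed(P):
    d=(np.atleast_2d(P)-O)*1000;c,s=np.cos(TH),np.sin(TH); return np.c_[c*d[:,0]+s*d[:,1],-s*d[:,0]+c*d[:,1],d[:,2]]
def plan(*T):
    "targets (x,y,z,yaw deg of tool x), tool down"
    o=telemetry.get_obs(); R=np.array(o['orientation']); p=np.array(o['position'])
    print('t%.2f p'%o['t'],p.round(4),'yaw %.1f'%np.degrees(np.arctan2(R[1,0],R[0,0])),'w %.3f'%o['grip_width'],'F',np.round(o['contact_force'],1))
    for x,y,z,a in T:
        a=np.radians(a); c,s=np.cos(a),np.sin(a); Rt=np.array([[c,s,0],[s,-c,0],[0,0,-1]])
        d=R.T@(np.array([x,y,z])-p); w=np.degrees(Ro.from_matrix(R.T@Rt).as_rotvec())
        print('t',d.round(4),'w',w.round(1),'rows',max(np.linalg.norm(d)/.0625,np.linalg.norm(w)/10.7).round(1))
E
python3 - <<'E'
from h import *
print('tin',onz('top',[(136,155)],.056), 'block side-check', end=' ')
im=cv2.imread('pics/side0.png')
plan((.45,-.1,.25,0),(.4046,.2787,.18,-8),(.4046,.2787,.003,-8))
E
```

```text
tin [[0.65409356 0.36669664 0.056     ]] block side-check t0.10 p [ 0.2248 -0.6361  0.2307] yaw 19.5 w 0.996 F [-0.1 -0.5 -0.4]
t [ 0.391  -0.4304 -0.0188] w [-0.1  0.  19.5] rows 9.3
t [ 0.4744 -0.8025  0.0516] w [-0.1  0.  27.5] rows 14.9
t [ 0.4744 -0.8023  0.2286] w [-0.1  0.  27.5] rows 15.4
```

>>> arm_command([
  {"tx": 0.391,"ty": -0.43,"tz": -0.019,"wz": 19.5,"hand": 60},
  {"tx": 0.391,"ty": -0.43,"tz": -0.019,"wz": 19.5,"hand": 60},
  {"tx": 0.391,"ty": -0.43,"tz": -0.019,"wz": 19.5,"hand": 60},
  {"tx": 0.391,"ty": -0.43,"tz": -0.019,"wz": 19.5,"hand": 60},
  {"tx": 0.391,"ty": -0.43,"tz": -0.019,"wz": 19.5,"hand": 60},
  {"tx": 0.391,"ty": -0.43,"tz": -0.019,"wz": 19.5,"hand": 60},
  {"tx": 0.391,"ty": -0.43,"tz": -0.019,"wz": 19.5,"hand": 60},
  {"tx": 0.391,"ty": -0.43,"tz": -0.019,"wz": 19.5,"hand": 60},
  {"tx": 0.391,"ty": -0.43,"tz": -0.019,"wz": 19.5,"hand": 60},
  {"tx": 0.391,"ty": -0.43,"tz": -0.019,"wz": 19.5,"hand": 60},
  {"tx": 0.474,"ty": -0.8025,"tz": 0.0516,"wz": 27.5,"hand": 60},
  {"tx": 0.474,"ty": -0.8025,"tz": 0.0516,"wz": 27.5,"hand": 60},
])

```text
$.moves[0]: bad value
```

```bash
python3 - <<'E'
from h import *
plan((.4046,.2787,.15,-8),(.4046,.2787,.003,-8))
E
```

```text
t0.10 p [ 0.2248 -0.6361  0.2307] yaw 19.5 w 0.996 F [-0.1 -0.5 -0.4]
t [ 0.4744 -0.8025  0.0816] w [-0.1  0.  27.5] rows 15.0
t [ 0.4744 -0.8023  0.2286] w [-0.1  0.  27.5] rows 15.4
```

>>> arm_command([
  {"tx": 0.391,"ty": -0.43,"tz": -0.019,"wx": 0,"wy": 0,"wz": 19.5,"hand": 60},
])

```text
t: 0.22
position: [0.2469, -0.5805, 0.2321]
orientation: [[0.989, 0.145, -0.002], [0.145, -0.989, 0.0], [-0.002, -0.0, -1.0]]
contact_force: [2.7, 0.3, 0.3]
grip_width: 0.819
grip_force: 0.0
```

```bash
python3 - <<'E'
from h import *
plan((.45,-.1,.25,0),(.4046,.2787,.15,-8),(.4046,.2787,.003,-8))
E
```

```text
t0.23 p [ 0.2469 -0.5805  0.2321] yaw 8.3 w 0.819 F [2.7 0.3 0.3]
t [ 0.2706 -0.446  -0.0181] w [-0.   0.1  8.3] rows 8.4
t [ 0.2807 -0.8272  0.082 ] w [-0.   0.1 16.3] rows 14.0
t [ 0.2809 -0.8272  0.229 ] w [-0.   0.1 16.3] rows 14.4
```

>>> arm_command([
  {"tx": 0.271,"ty": -0.446,"tz": -0.018,"wx": 0,"wy": 0.1,"wz": 8.3,"hand": 60},
  {"tx": 0.271,"ty": -0.446,"tz": -0.018,"wx": 0,"wy": 0.1,"wz": 8.3,"hand": 60},
  {"tx": 0.271,"ty": -0.446,"tz": -0.018,"wx": 0,"wy": 0.1,"wz": 8.3,"hand": 60},
  {"tx": 0.271,"ty": -0.446,"tz": -0.018,"wx": 0,"wy": 0.1,"wz": 8.3,"hand": 60},
  {"tx": 0.271,"ty": -0.446,"tz": -0.018,"wx": 0,"wy": 0.1,"wz": 8.3,"hand": 60},
  {"tx": 0.271,"ty": -0.446,"tz": -0.018,"wx": 0,"wy": 0.1,"wz": 8.3,"hand": 60},
  {"tx": 0.271,"ty": -0.446,"tz": -0.018,"wx": 0,"wy": 0.1,"wz": 8.3,"hand": 60},
  {"tx": 0.271,"ty": -0.446,"tz": -0.018,"wx": 0,"wy": 0.1,"wz": 8.3,"hand": 60},
  {"tx": 0.281,"ty": -0.827,"tz": 0.082,"wx": 0,"wy": 0.1,"wz": 16.3,"hand": 60},
  {"tx": 0.281,"ty": -0.827,"tz": 0.082,"wx": 0,"wy": 0.1,"wz": 16.3,"hand": 60},
  {"tx": 0.281,"ty": -0.827,"tz": 0.082,"wx": 0,"wy": 0.1,"wz": 16.3,"hand": 60},
  {"tx": 0.281,"ty": -0.827,"tz": 0.082,"wx": 0,"wy": 0.1,"wz": 16.3,"hand": 60},
])

```text
t: 1.72
position: [0.4168, 0.1235, 0.1908]
orientation: [[0.991, -0.132, 0.002], [-0.132, -0.991, 0.0], [0.002, -0.0, -1.0]]
contact_force: [0.7, 0.2, 0.3]
grip_width: 0.764
grip_force: 0.0
```

```bash
python3 - <<'E'
from h import *
plan((.4046,.2787,.11,-8),(.4046,.2787,.003,-8),(.4046,.2787,.11,-8))
E
```

```text
t1.73 p [0.4168 0.1235 0.1908] yaw -7.6 w 0.764 F [0.7 0.2 0.3]
t [-0.0328 -0.1522  0.0808] w [-0.  -0.1  0.4] rows 2.8
t [-0.033  -0.1522  0.1878] w [-0.  -0.1  0.4] rows 3.9
t [-0.0328 -0.1522  0.0808] w [-0.  -0.1  0.4] rows 2.8
```

>>> arm_command([
  {"tx": -0.033,"ty": -0.152,"tz": 0.1,"wx": 0,"wy": -0.1,"wz": 0.4,"hand": 60},
  {"tx": -0.033,"ty": -0.152,"tz": 0.1,"wx": 0,"wy": -0.1,"wz": 0.4,"hand": 60},
  {"tx": -0.033,"ty": -0.152,"tz": 0.1,"wx": 0,"wy": -0.1,"wz": 0.4,"hand": 60},
  {"tx": -0.033,"ty": -0.152,"tz": 0.1,"wx": 0,"wy": -0.1,"wz": 0.4,"hand": 60},
])

```text
t: 2.22
position: [0.4024, 0.28, 0.0887]
orientation: [[0.991, -0.133, -0.004], [-0.133, -0.991, 0.0], [-0.004, 0.0, -1.0]]
contact_force: [-0.0, -0.7, 0.6]
grip_width: 0.765
grip_force: 0.0
```

```bash
python3 - <<'E'
from h import *
plan((.4046,.2787,.11,-8),(.4046,.2787,.003,-8),(.4046,.2787,.11,-8))
E
```

```text
t2.23 p [0.4024 0.28   0.0887] yaw -7.7 w 0.765 F [-0.  -0.7  0.6]
t [ 0.0023  0.001  -0.0213] w [0.  0.2 0.3] rows 0.3
t [0.0028 0.001  0.0857] w [0.  0.2 0.3] rows 1.4
t [ 0.0023  0.001  -0.0213] w [0.  0.2 0.3] rows 0.3
```

>>> arm_command([
  {"tx": 0.002,"ty": 0.001,"tz": 0.05,"wx": 0,"wy": 0.2,"wz": 0.3,"hand": 60},
  {"tx": 0.003,"ty": 0.001,"tz": 0.085,"wx": 0,"wy": 0.2,"wz": 0.3,"hand": 60},
  {"tx": 0.003,"ty": 0.001,"tz": 0.085,"wx": 0,"wy": 0.2,"wz": 0.3,"hand": 255},
  {"tx": 0.003,"ty": 0.001,"tz": 0.085,"wx": 0,"wy": 0.2,"wz": 0.3,"hand": 255},
  {"tx": 0.003,"ty": 0.001,"tz": 0.085,"wx": 0,"wy": 0.2,"wz": 0.3,"hand": 255},
  {"tx": 0.003,"ty": 0.001,"tz": 0.085,"wx": 0,"wy": 0.2,"wz": 0.3,"hand": 255},
  {"tx": 0.003,"ty": 0.001,"tz": 0.04,"wx": 0,"wy": 0.2,"wz": 0.3,"hand": 255},
  {"tx": 0.003,"ty": 0.001,"tz": -0.01,"wx": 0,"wy": 0.2,"wz": 0.3,"hand": 255},
], grip_force=40)

```text
t: 3.22
position: [0.4073, 0.2751, 0.1023]
orientation: [[0.99, -0.144, 0.002], [-0.144, -0.99, -0.001], [0.002, 0.0, -1.0]]
contact_force: [1.4, 0.9, -0.7]
grip_width: 0.483
grip_force: 41.2
```

```bash
python3 - <<'E'
from h import *
yb=np.degrees(TH)
b=bed(35,48); print(b)
plan((b[0],b[1],.11,yb),(b[0],b[1],.047,yb))
im=snap('top'); im2=snap('side')
a=cv2.resize(im[170:270,130:280],None,fx=2.6,fy=2.6); b=cv2.resize(im2[130:230,180:330],None,fx=2.6,fy=2.6)
cv2.imwrite('pics/g1.png',np.hstack([a,b])*1)
E
```

```text
[0.57975164 0.02467244 0.04      ]
t3.23 p [0.4073 0.2751 0.1023] yaw -8.3 w 0.483 F [ 1.4  0.9 -0.7]
t [ 0.2067  0.223  -0.0072] w [ 0.  -0.1 -6.2] rows 4.9
t [0.2066 0.2229 0.0558] w [ 0.  -0.1 -6.2] rows 4.9
```

View pics/g1.png

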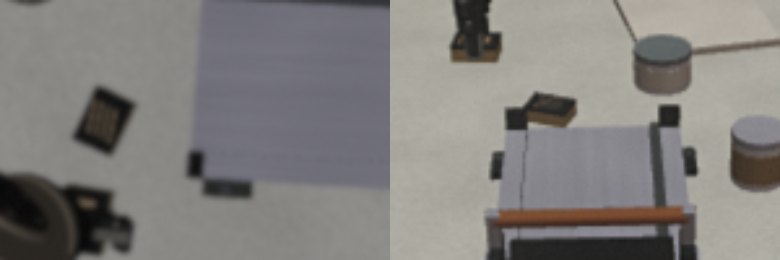

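Block 0 is held (opening about 41 mm) and the other block lies undisturbed. Next I'll carry it to the bed.

>>> arm_command([
  {"tx": 0.206,"ty": 0.223,"tz": -0.007,"wx": 0,"wy": -0.1,"wz": -6.2,"hand": 255},
  {"tx": 0.206,"ty": 0.223,"tz": -0.007,"wx": 0,"wy": -0.1,"wz": -6.2,"hand": 255},
  {"tx": 0.206,"ty": 0.223,"tz": -0.007,"wx": 0,"wy": -0.1,"wz": -6.2,"hand": 255},
  {"tx": 0.206,"ty": 0.223,"tz": -0.007,"wx": 0,"wy": -0.1,"wz": -6.2,"hand": 255},
  {"tx": 0.206,"ty": 0.223,"tz": -0.007,"wx": 0,"wy": -0.1,"wz": -6.2,"hand": 255},
  {"tx": 0.206,"ty": 0.223,"tz": -0.007,"wx": 0,"wy": -0.1,"wz": -6.2,"hand": 255},
  {"tx": 0.206,"ty": 0.223,"tz": 0.03,"wx": 0,"wy": -0.1,"wz": -6.2,"hand": 255},
  {"tx": 0.206,"ty": 0.223,"tz": 0.03,"wx": 0,"wy": -0.1,"wz": -6.2,"hand": 255},
])

```text
t: 4.32
position: [0.5775, 0.0254, 0.0699]
orientation: [[0.999, -0.036, -0.003], [-0.036, -0.999, -0.0], [-0.003, 0.0, -1.0]]
contact_force: [-0.3, 0.5, -0.4]
grip_width: 0.482
grip_force: 41.2
```

```bash
python3 - <<'E'
from h import *
yb=np.degrees(TH)
T=[]
for x in (33,37,41): b=bed(x,48); T.append((b[0],b[1],.0455,yb))
plan(*T)
E
```

```text
t4.33 p [0.5775 0.0254 0.0699] yaw -2.0 w 0.482 F [-0.3  0.5 -0.4]
t [0.0003 0.0006 0.0244] w [0.  0.1 0.1] rows 0.4
t [0.0043 0.0006 0.0244] w [0.  0.1 0.1] rows 0.4
t [0.0083 0.0006 0.0244] w [0.  0.1 0.1] rows 0.4
```

>>> arm_command([
  {"tx": 0,"ty": 0.0006,"tz": 0.024,"wx": 0,"wy": 0.1,"wz": 0.1,"hand": 255},
  {"tx": 0,"ty": 0.0006,"tz": 0.025,"wx": 0,"wy": 0.1,"wz": 0.1,"hand": 255},
  {"tx": 0.003,"ty": 0.0006,"tz": 0.025,"wx": 0,"wy": 0.1,"wz": 0.1,"hand": 255},
  {"tx": 0.006,"ty": 0.0006,"tz": 0.025,"wx": 0,"wy": 0.1,"wz": 0.1,"hand": 255},
  {"tx": 0.006,"ty": 0.0006,"tz": 0.025,"wx": 0,"wy": 0.1,"wz": 0.1,"hand": 255},
])

```text
t: 4.95
position: [0.586, 0.0243, 0.0473]
orientation: [[0.999, -0.038, 0.004], [-0.038, -0.999, -0.0], [0.004, -0.0, -1.0]]
contact_force: [0.3, 0.1, -0.9]
grip_width: 0.479
grip_force: 41.3
```

>>> arm_command([
  {"tx": 0.002,"ty": 0,"tz": 0.002,"wx": 0,"wy": -0.2,"wz": 0,"hand": 255},
  {"tx": 0.004,"ty": 0,"tz": 0.003,"wx": 0,"wy": -0.2,"wz": 0,"hand": 255},
  {"tx": 0.004,"ty": 0,"tz": 0.003,"wx": 0,"wy": -0.2,"wz": 0,"hand": 255},
])

```text
t: 5.32
position: [0.5887, 0.0242, 0.0451]
orientation: [[0.999, -0.038, -0.002], [-0.038, -0.999, -0.001], [-0.002, 0.001, -1.0]]
contact_force: [-16.8, -0.4, 31.9]
grip_width: 0.483
grip_force: 46.7
```

>>> arm_command([
  {"tx": 0,"ty": 0,"tz": -0.0025,"wx": 0,"wy": 0.1,"wz": 0,"hand": 255},
  {"tx": 0.001,"ty": 0,"tz": -0.0025,"wx": 0,"wy": 0.1,"wz": 0,"hand": 255},
  {"tx": 0.001,"ty": 0,"tz": -0.0025,"wx": 0,"wy": 0.1,"wz": 0,"hand": 255},
])

```text
t: 5.7
position: [0.5902, 0.024, 0.046]
orientation: [[0.999, -0.038, 0.001], [-0.038, -0.999, -0.0], [0.001, 0.0, -1.0]]
contact_force: [-3.0, 0.8, 1.7]
grip_width: 0.484
grip_force: 43.1
```

>>> arm_command([
  {"tx": 0.002,"ty": 0,"tz": 0,"wx": 0,"wy": 0,"wz": 0,"hand": 255},
  {"tx": 0.003,"ty": 0,"tz": 0,"wx": 0,"wy": 0,"wz": 0,"hand": 255},
  {"tx": 0.003,"ty": 0,"tz": 0,"wx": 0,"wy": 0,"wz": 0,"hand": 255},
])

```text
t: 6.08
position: [0.5903, 0.024, 0.0454]
orientation: [[0.999, -0.038, -0.005], [-0.038, -0.999, -0.001], [-0.005, 0.001, -1.0]]
contact_force: [-19.8, 0.8, 11.5]
grip_width: 0.48
grip_force: 44.4
```

>>> arm_command([
  {"tx": -0.002,"ty": 0,"tz": -0.0005,"wx": 0,"wy": 0,"wz": 0,"hand": 255},
  {"tx": -0.002,"ty": 0,"tz": -0.0005,"wx": 0,"wy": 0,"wz": 0,"hand": 95},
  {"tx": -0.002,"ty": 0,"tz": -0.0005,"wx": 0,"wy": 0,"wz": 0,"hand": 95},
  {"tx": -0.002,"ty": 0,"tz": -0.05,"wx": 0,"wy": 0,"wz": 0,"hand": 60},
  {"tx": -0.002,"ty": 0,"tz": -0.1,"wx": 0,"wy": 0,"wz": 0,"hand": 60},
  {"tx": -0.05,"ty": -0.06,"tz": -0.08,"wx": 0,"wy": 0,"wz": 10,"hand": 60},
  {"tx": -0.08,"ty": -0.12,"tz": -0.08,"wx": 0,"wy": 0,"wz": 20,"hand": 60},
  {"tx": -0.1,"ty": -0.18,"tz": -0.07,"wx": 0,"wy": 0,"wz": 22,"hand": 60},
  {"tx": -0.104,"ty": -0.24,"tz": -0.06,"wx": 0,"wy": 0,"wz": 22,"hand": 60},
  {"tx": -0.104,"ty": -0.254,"tz": -0.05,"wx": 0,"wy": 0,"wz": 22,"hand": 60},
  {"tx": -0.104,"ty": -0.254,"tz": -0.04,"wx": 0,"wy": 0,"wz": 22,"hand": 60},
])

```text
t: 7.45
position: [0.498, 0.2864, 0.0857]
orientation: [[0.915, -0.403, 0.002], [-0.403, -0.915, 0.001], [0.002, -0.002, -1.0]]
contact_force: [0.4, -0.1, 0.3]
grip_width: 0.764
grip_force: 0.0
```

```bash
python3 - <<'E'
from h import *
im=snap('top','t2'); 
for roi in ((150,195,190,238),):
    for c in blobs(im,roi,85): r,b=rect(c,'top',.023); print(r)
for c in blobs(im,(212,165,330,238),60): r,b=rect(c,'top',.063); print('bed',r,inbed(np.r_[r[0],63]/1000))
plan((.4974,.2816,.1,-23.9),(.4974,.2816,.003,-23.9))
E
```

```text
((498.2833251953125, 291.7301940917969), (113.32405090332031, 85.37671661376953), 2.1509342193603516)
bed ((589.9030151367188, 15.66021728515625), (294.2968444824219, 70.3463134765625), 86.10971069335938) [[45.47780356 39.36945743 23.        ]]
t7.50 p [0.4981 0.2834 0.0844] yaw -24.0 w 0.768 F [-0.8 -1.9 -1.4]
t [ 0.0001  0.0019 -0.0156] w [ 0.  -0.1 -0.1] rows 0.3
t [0.     0.0019 0.0814] w [ 0.  -0.1 -0.1] rows 1.3
```

>>> arm_command([
  {"tx": 0,"ty": 0.002,"tz": 0.04,"wx": 0,"wy": -0.1,"wz": 0,"hand": 60},
  {"tx": 0,"ty": 0.002,"tz": 0.081,"wx": 0,"wy": -0.1,"wz": 0,"hand": 60},
  {"tx": 0,"ty": 0.002,"tz": 0.081,"wx": 0,"wy": -0.1,"wz": 0,"hand": 255},
  {"tx": 0,"ty": 0.002,"tz": 0.081,"wx": 0,"wy": -0.1,"wz": 0,"hand": 255},
  {"tx": 0,"ty": 0.002,"tz": 0.081,"wx": 0,"wy": -0.1,"wz": 0,"hand": 255},
  {"tx": 0,"ty": 0.002,"tz": 0.081,"wx": 0,"wy": -0.1,"wz": 0,"hand": 255},
  {"tx": 0,"ty": 0.002,"tz": 0.03,"wx": 0,"wy": -0.1,"wz": 0,"hand": 255},
  {"tx": 0,"ty": 0.002,"tz": -0.02,"wx": 0,"wy": -0.1,"wz": 0,"hand": 255},
], grip_force=40)

```text
t: 8.5
position: [0.4981, 0.2798, 0.1077]
orientation: [[0.912, -0.409, -0.0], [-0.409, -0.912, 0.001], [-0.0, -0.0, -1.0]]
contact_force: [0.3, 1.1, -0.4]
grip_width: 0.478
grip_force: 44.0
```

```bash
python3 - <<'E'
from h import *
yb=np.degrees(TH); T=[]
for x,z in ((30,.115),(35,.0455)): b=bed(x,-28); T.append((b[0],b[1],z,yb))
plan(*T)
E
```

```text
t8.50 p [0.4981 0.2798 0.1077] yaw -24.2 w 0.478 F [ 0.3  1.1 -0.4]
t [ 0.2028  0.2716 -0.0075] w [ -0.    0.  -22.1] rows 5.4
t [0.2075 0.2698 0.062 ] w [ -0.    0.  -22.1] rows 5.5
```

>>> arm_command([
  {"tx": 0.203,"ty": 0.271,"tz": -0.0075,"wx": 0,"wy": 0,"wz": -22.1,"hand": 255},
  {"tx": 0.203,"ty": 0.271,"tz": -0.0075,"wx": 0,"wy": 0,"wz": -22.1,"hand": 255},
  {"tx": 0.203,"ty": 0.271,"tz": -0.0075,"wx": 0,"wy": 0,"wz": -22.1,"hand": 255},
  {"tx": 0.203,"ty": 0.271,"tz": -0.0075,"wx": 0,"wy": 0,"wz": -22.1,"hand": 255},
  {"tx": 0.203,"ty": 0.271,"tz": -0.0075,"wx": 0,"wy": 0,"wz": -22.1,"hand": 255},
  {"tx": 0.203,"ty": 0.271,"tz": -0.0075,"wx": 0,"wy": 0,"wz": -22.1,"hand": 255},
  {"tx": 0.203,"ty": 0.271,"tz": -0.0075,"wx": 0,"wy": 0,"wz": -22.1,"hand": 255},
  {"tx": 0.207,"ty": 0.27,"tz": 0.04,"wx": 0,"wy": 0,"wz": -22.1,"hand": 255},
  {"tx": 0.207,"ty": 0.27,"tz": 0.04,"wx": 0,"wy": 0,"wz": -22.1,"hand": 255},
])

```text
t: 9.62
position: [0.5747, -0.0501, 0.0639]
orientation: [[0.999, -0.035, -0.005], [-0.035, -0.999, 0.001], [-0.005, -0.001, -1.0]]
contact_force: [0.5, -0.8, -0.5]
grip_width: 0.48
grip_force: 44.0
```

```bash
python3 - <<'E'
from h import *
yb=np.degrees(TH); T=[]
for x in (35,38,41): b=bed(x,-28); T.append((b[0],b[1],.0465,yb))
plan(*T)
E
```

```text
t9.62 p [ 0.5747 -0.0501  0.0639] yaw -2.0 w 0.480 F [ 0.5 -0.8 -0.5]
t [0.0024 0.0011 0.0174] w [-0.1  0.3  0.1] rows 0.3
t [0.0054 0.0011 0.0173] w [-0.1  0.3  0.1] rows 0.3
t [0.0084 0.0011 0.0173] w [-0.1  0.3  0.1] rows 0.3
```

>>> arm_command([
  {"tx": 0.002,"ty": 0.001,"tz": 0.0175,"wx": -0.1,"wy": 0.3,"wz": 0.1,"hand": 255},
  {"tx": 0.005,"ty": 0.001,"tz": 0.0175,"wx": -0.1,"wy": 0.3,"wz": 0.1,"hand": 255},
  {"tx": 0.008,"ty": 0.001,"tz": 0.0175,"wx": -0.1,"wy": 0.3,"wz": 0.1,"hand": 255},
  {"tx": 0.011,"ty": 0.001,"tz": 0.0175,"wx": -0.1,"wy": 0.3,"wz": 0.1,"hand": 255},
  {"tx": 0.012,"ty": 0.001,"tz": 0.0175,"wx": -0.1,"wy": 0.3,"wz": 0.1,"hand": 255},
  {"tx": 0.012,"ty": 0.001,"tz": 0.0175,"wx": -0.1,"wy": 0.3,"wz": 0.1,"hand": 255},
])

```text
t: 10.38
position: [0.5847, -0.0522, 0.0483]
orientation: [[0.999, -0.038, -0.002], [-0.038, -0.999, -0.001], [-0.002, 0.001, -1.0]]
contact_force: [-20.1, 2.8, 5.1]
grip_width: 0.481
grip_force: 44.8
```

>>> arm_command([
  {"tx": -0.003,"ty": 0,"tz": 0.001,"wx": 0,"wy": 0,"wz": 0,"hand": 255},
  {"tx": -0.003,"ty": 0,"tz": 0.003,"wx": 0,"wy": 0,"wz": 0,"hand": 255},
  {"tx": -0.003,"ty": 0,"tz": 0.003,"wx": 0,"wy": 0,"wz": 0,"hand": 255},
  {"tx": 0.001,"ty": 0,"tz": 0.003,"wx": 0,"wy": 0,"wz": 0,"hand": 255},
  {"tx": 0.001,"ty": 0,"tz": 0.003,"wx": 0,"wy": 0,"wz": 0,"hand": 255},
])

```text
t: 11.0
position: [0.5848, -0.0523, 0.045]
orientation: [[0.999, -0.038, -0.004], [-0.038, -0.999, -0.001], [-0.004, 0.001, -1.0]]
contact_force: [-26.9, 2.4, 9.1]
grip_width: 0.484
grip_force: 45.4
```

>>> arm_command([
  {"tx": -0.003,"ty": 0,"tz": -0.0005,"wx": 0,"wy": 0,"wz": 0,"hand": 255},
  {"tx": -0.003,"ty": 0,"tz": -0.0005,"wx": 0,"wy": 0,"wz": 0,"hand": 95},
  {"tx": -0.003,"ty": 0,"tz": -0.0005,"wx": 0,"wy": 0,"wz": 0,"hand": 95},
  {"tx": -0.003,"ty": 0,"tz": -0.05,"wx": 0,"wy": 0,"wz": 0,"hand": 95},
  {"tx": -0.003,"ty": 0,"tz": -0.11,"wx": 0,"wy": 0,"wz": -10,"hand": 80},
  {"tx": -0.01,"ty": 0.01,"tz": -0.15,"wx": 0,"wy": 0,"wz": -20,"hand": 80},
  {"tx": -0.05,"ty": 0.05,"tz": -0.15,"wx": 0,"wy": 0,"wz": -30,"hand": 80},
])

```text
t: 11.88
position: [0.5401, -0.0993, 0.199]
orientation: [[0.88, 0.475, 0.013], [0.475, -0.88, -0.001], [0.011, 0.007, -1.0]]
contact_force: [-0.2, -1.3, -0.6]
grip_width: 0.687
grip_force: 0.0
```

```bash
python3 - <<'E'
from h import *
print(telemetry.get_obs()['joints'].round(2))
plan((.3431,-.265,.12,84.6),(.3431,-.265,.0085,84.6))
E
```

```text
[ 0.26  0.26 -0.24  1.92  0.07  0.96 -1.08]
t11.88 p [ 0.5401 -0.0993  0.199 ] yaw 28.4 w 0.687 F [-0.2 -1.3 -0.6]
t [-0.2529  0.0517  0.0767] w [  0.7  -0.4 -56.2] rows 5.3
t [-0.2541  0.0509  0.1882] w [  0.7  -0.4 -56.2] rows 5.3
```

>>> arm_command([
  {"tx": -0.253,"ty": 0.0517,"tz": 0.06,"wx": 0.7,"wy": -0.4,"wz": -56.2,"hand": 110},
  {"tx": -0.253,"ty": 0.0517,"tz": 0.06,"wx": 0.7,"wy": -0.4,"wz": -56.2,"hand": 110},
  {"tx": -0.253,"ty": 0.0517,"tz": 0.06,"wx": 0.7,"wy": -0.4,"wz": -56.2,"hand": 110},
  {"tx": -0.253,"ty": 0.0517,"tz": 0.06,"wx": 0.7,"wy": -0.4,"wz": -56.2,"hand": 110},
  {"tx": -0.253,"ty": 0.0517,"tz": 0.077,"wx": 0.7,"wy": -0.4,"wz": -56.2,"hand": 110},
  {"tx": -0.253,"ty": 0.0517,"tz": 0.1,"wx": 0.7,"wy": -0.4,"wz": -56.2,"hand": 110},
  {"tx": -0.253,"ty": 0.0517,"tz": 0.12,"wx": 0.7,"wy": -0.4,"wz": -56.2,"hand": 110},
  {"tx": -0.253,"ty": 0.0517,"tz": 0.12,"wx": 0.7,"wy": -0.4,"wz": -56.2,"hand": 110},
  {"tx": -0.253,"ty": 0.0517,"tz": 0.12,"wx": 0.7,"wy": -0.4,"wz": -56.2,"hand": 110},
])

```text
t: 13.0
position: [0.3386, -0.2647, 0.0751]
orientation: [[0.104, 0.995, -0.007], [0.995, -0.104, -0.001], [-0.002, -0.007, -1.0]]
contact_force: [1.1, 0.8, -0.0]
grip_width: 0.568
grip_force: 0.0
```

```bash
python3 - <<'E'
from h import *
plan((.3431,-.265,.0085,84.6))
im=snap('top','t3'); s=snap('side','s3')
a=cv2.resize(im[150:290,200:400],None,fx=2,fy=2); b=cv2.resize(s[150:320,160:360],None,fx=2,fy=2)
print(a.shape,b.shape)
cv2.imwrite('pics/g3.png',np.hstack([a,b[:280]]))
cv2.imwrite('pics/g3.png',np.hstack([cv2.copyMakeBorder(a,0,60,0,0,0),b]))
E
```

```text
t13.00 p [ 0.3386 -0.2647  0.0751] yaw 84.0 w 0.568 F [ 1.1  0.8 -0. ]
t [0.0003 0.005  0.0666] w [-0.4  0.1 -0.6] rows 1.1
(280, 400, 3) (340, 400, 3)
```

View pics/g3.png

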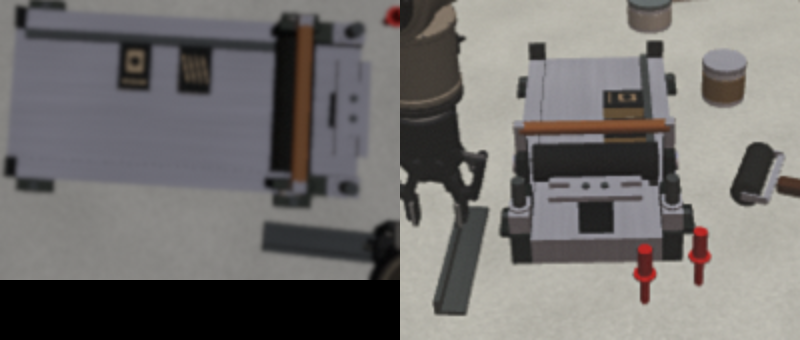

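Both blocks sit against the head bar, at (135,65) and (195,68) in the left half of the picture. The straightedge is unmoved and the fingers straddle its rib. Descending to grip.

>>> arm_command([
  {"tx": 0,"ty": 0.005,"tz": 0.04,"wx": -0.4,"wy": 0.1,"wz": -0.6,"hand": 110},
  {"tx": 0,"ty": 0.005,"tz": 0.066,"wx": -0.4,"wy": 0.1,"wz": -0.6,"hand": 110},
  {"tx": 0,"ty": 0.005,"tz": 0.066,"wx": -0.4,"wy": 0.1,"wz": -0.6,"hand": 110},
  {"tx": 0,"ty": 0.005,"tz": 0.066,"wx": -0.4,"wy": 0.1,"wz": -0.6,"hand": 255},
  {"tx": 0,"ty": 0.005,"tz": 0.066,"wx": -0.4,"wy": 0.1,"wz": -0.6,"hand": 255},
  {"tx": 0,"ty": 0.005,"tz": 0.066,"wx": -0.4,"wy": 0.1,"wz": -0.6,"hand": 255},
  {"tx": 0,"ty": 0.005,"tz": 0.066,"wx": -0.4,"wy": 0.1,"wz": -0.6,"hand": 255},
  {"tx": 0,"ty": 0.005,"tz": 0.066,"wx": -0.4,"wy": 0.1,"wz": -0.6,"hand": 255},
], grip_force=90)

```text
t: 14.1
position: [0.3433, -0.2656, 0.0096]
orientation: [[0.094, 0.996, 0.001], [0.996, -0.094, -0.001], [-0.0, 0.001, -1.0]]
contact_force: [-1.2, 2.2, 18.3]
grip_width: 0.059
grip_force: 88.9
```

```bash
python3 - <<'E'
from h import *
y=90+np.degrees(TH); b=bed(-50,10)
plan((.3433,-.2656,.2,84.6),(b[0],b[1],.2,y),(b[0],b[1],.06,y))
E
```

```text
t14.10 p [ 0.3433 -0.2656  0.0096] yaw 84.6 w 0.059 F [-1.2  2.2 18.3]
t [-1.000e-04  2.000e-04 -1.904e-01] w [0.1 0.  0. ] rows 3.0
t [ 0.2683  0.1257 -0.1904] w [ 0.1  0.  -3.3] rows 5.6
t [ 0.2683  0.1255 -0.0504] w [ 0.1  0.  -3.3] rows 4.8
```

>>> arm_command([
  {"tx": 0,"ty": 0,"tz": -0.03,"wx": 0.1,"wy": 0,"wz": 0,"hand": 255},
  {"tx": 0,"ty": 0,"tz": -0.07,"wx": 0.1,"wy": 0,"wz": 0,"hand": 255},
  {"tx": 0,"ty": 0,"tz": -0.12,"wx": 0.1,"wy": 0,"wz": 0,"hand": 255},
  {"tx": 0,"ty": 0,"tz": -0.16,"wx": 0.1,"wy": 0,"wz": 0,"hand": 255},
  {"tx": 0.02,"ty": 0.01,"tz": -0.19,"wx": 0.1,"wy": 0,"wz": 0,"hand": 255},
  {"tx": 0.06,"ty": 0.03,"tz": -0.19,"wx": 0.1,"wy": 0,"wz": -1,"hand": 255},
  {"tx": 0.1,"ty": 0.05,"tz": -0.19,"wx": 0.1,"wy": 0,"wz": -2,"hand": 255},
  {"tx": 0.14,"ty": 0.065,"tz": -0.19,"wx": 0.1,"wy": 0,"wz": -3,"hand": 255},
  {"tx": 0.18,"ty": 0.085,"tz": -0.19,"wx": 0.1,"wy": 0,"wz": -3.3,"hand": 255},
  {"tx": 0.22,"ty": 0.105,"tz": -0.19,"wx": 0.1,"wy": 0,"wz": -3.3,"hand": 255},
  {"tx": 0.25,"ty": 0.12,"tz": -0.19,"wx": 0.1,"wy": 0,"wz": -3.3,"hand": 255},
  {"tx": 0.268,"ty": 0.1255,"tz": -0.19,"wx": 0.1,"wy": 0,"wz": -3.3,"hand": 255},
])

```text
t: 15.6
position: [0.4929, -0.0085, 0.1986]
orientation: [[0.035, 0.999, -0.003], [0.999, -0.035, 0.001], [0.001, -0.003, -1.0]]
contact_force: [-0.6, -0.7, -5.3]
grip_width: 0.064
grip_force: 89.8
```

```bash
python3 - <<'E'
from h import *
y=90+np.degrees(TH); b=bed(-50,10)
plan((b[0],b[1],.1,y),(b[0],b[1],.055,y))
im=snap('top','t4'); s=snap('side','s4')
a=cv2.resize(im[150:290,200:400],None,fx=2,fy=2); b=cv2.resize(s[120:290,160:360],None,fx=2,fy=2)
cv2.imwrite('pics/g4.png',np.hstack([cv2.copyMakeBorder(a,0,60,0,0,0),b]))
E
```

```text
t15.60 p [ 0.4929 -0.0085  0.1986] yaw 88.0 w 0.064 F [-0.6 -0.7 -5.3]
t [-0.0018  0.0008  0.0986] w [-0.2 -0.1  0.1] rows 1.6
t [-0.0018  0.0009  0.1436] w [-0.2 -0.1  0.1] rows 2.3
```

View pics/g4.png

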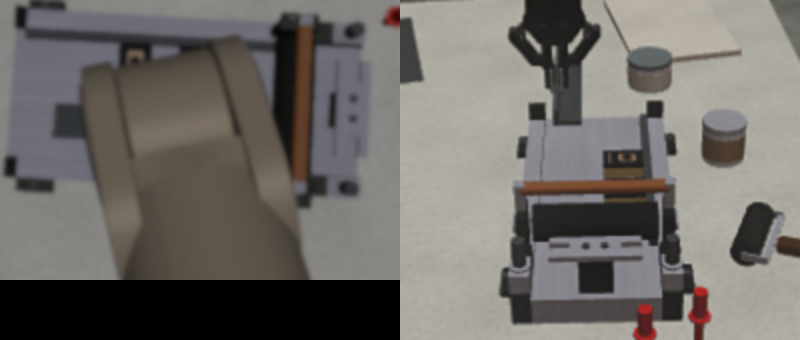

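The straightedge is held level and squared over the bed, with about 5 N of weight on the wrist. Lowering it behind the blocks.

>>> arm_command([
  {"tx": -0.002,"ty": 0.001,"tz": 0.05,"wx": -0.2,"wy": -0.1,"wz": 0.1,"hand": 255},
  {"tx": -0.002,"ty": 0.001,"tz": 0.1,"wx": -0.2,"wy": -0.1,"wz": 0.1,"hand": 255},
  {"tx": -0.002,"ty": 0.001,"tz": 0.13,"wx": -0.2,"wy": -0.1,"wz": 0.1,"hand": 255},
  {"tx": -0.002,"ty": 0.001,"tz": 0.143,"wx": -0.2,"wy": -0.1,"wz": 0.1,"hand": 255},
  {"tx": -0.002,"ty": 0.001,"tz": 0.147,"wx": -0.2,"wy": -0.1,"wz": 0.1,"hand": 255},
  {"tx": -0.002,"ty": 0.001,"tz": 0.147,"wx": -0.2,"wy": -0.1,"wz": 0.1,"hand": 255},
])

```text
t: 16.45
position: [0.4937, -0.0122, 0.0522]
orientation: [[0.038, 0.999, 0.002], [0.999, -0.038, -0.001], [-0.001, 0.002, -1.0]]
contact_force: [0.1, 1.0, -5.3]
grip_width: 0.057
grip_force: 89.8
```

>>> arm_command([
  {"tx": 0,"ty": 0,"tz": 0.001,"wx": 0,"wy": 0.1,"wz": 0,"hand": 255},
  {"tx": 0,"ty": 0,"tz": 0.002,"wx": 0,"wy": 0.1,"wz": 0,"hand": 255},
  {"tx": 0,"ty": 0,"tz": 0.002,"wx": 0,"wy": 0.1,"wz": 0,"hand": 255},
])

```text
t: 16.82
position: [0.4935, -0.0122, 0.0497]
orientation: [[0.038, 0.999, 0.002], [0.999, -0.038, 0.001], [0.001, 0.001, -1.0]]
contact_force: [-0.3, -0.7, -0.5]
grip_width: 0.059
grip_force: 90.6
```

>>> arm_command([
  {"tx": 0,"ty": 0.008,"tz": 0,"wx": 0,"wy": 0,"wz": 0,"hand": 255},
  {"tx": 0,"ty": 0.016,"tz": 0,"wx": 0,"wy": 0,"wz": 0,"hand": 255},
  {"tx": 0,"ty": 0.02,"tz": 0,"wx": 0,"wy": 0,"wz": 0,"hand": 255},
  {"tx": 0,"ty": 0.023,"tz": 0,"wx": 0,"wy": 0,"wz": 0,"hand": 255},
  {"tx": 0,"ty": 0.025,"tz": 0,"wx": 0,"wy": 0,"wz": 0,"hand": 255},
  {"tx": 0,"ty": 0.026,"tz": 0,"wx": 0,"wy": 0,"wz": 0,"hand": 255},
  {"tx": 0,"ty": 0.027,"tz": 0,"wx": 0,"wy": 0,"wz": 0,"hand": 255},
])

```text
t: 17.7
position: [0.5195, -0.013, 0.0497]
orientation: [[0.038, 0.999, -0.001], [0.999, -0.038, 0.0], [0.0, -0.001, -1.0]]
contact_force: [-9.4, 1.2, 12.4]
grip_width: 0.061
grip_force: 92.2
```

>>> arm_command([
  {"tx": 0,"ty": 0.001,"tz": -0.0005,"wx": 0,"wy": 0,"wz": 0,"hand": 255},
  {"tx": 0,"ty": 0.002,"tz": -0.0005,"wx": 0,"wy": 0,"wz": 0,"hand": 255},
  {"tx": 0,"ty": 0.003,"tz": -0.0005,"wx": 0,"wy": 0,"wz": 0,"hand": 255},
  {"tx": 0,"ty": 0.003,"tz": -0.0005,"wx": 0,"wy": 0,"wz": 0,"hand": 255},
])

```text
t: 18.2
position: [0.5208, -0.013, 0.0497]
orientation: [[0.038, 0.999, -0.004], [0.999, -0.038, 0.0], [0.0, -0.004, -1.0]]
contact_force: [-17.3, 2.5, 15.5]
grip_width: 0.063
grip_force: 92.6
```

>>> arm_command([
  {"tx": 0,"ty": 0.001,"tz": -0.001,"wx": 0,"wy": 0,"wz": 0,"hand": 255},
  {"tx": 0,"ty": 0.002,"tz": -0.001,"wx": 0,"wy": 0,"wz": 0,"hand": 255},
  {"tx": 0,"ty": 0.002,"tz": -0.001,"wx": 0,"wy": 0,"wz": 0,"hand": 255},
])

```text
t: 18.58
position: [0.5211, -0.0128, 0.0498]
orientation: [[0.038, 0.999, -0.007], [0.999, -0.038, 0.0], [0.0, -0.007, -1.0]]
contact_force: [-21.8, 5.6, 7.1]
grip_width: 0.061
grip_force: 91.5
```

>>> arm_command([
  {"tx": 0,"ty": -0.003,"tz": -0.001,"wx": 0,"wy": 0,"wz": 0,"hand": 255},
  {"tx": 0,"ty": -0.003,"tz": -0.001,"wx": 0,"wy": 0,"wz": 0,"hand": 255},
  {"tx": 0,"ty": -0.003,"tz": -0.001,"wx": 0,"wy": 0,"wz": 0,"hand": 205},
  {"tx": 0,"ty": -0.003,"tz": -0.001,"wx": 0,"wy": 0,"wz": 0,"hand": 205},
  {"tx": 0,"ty": -0.003,"tz": -0.001,"wx": 0,"wy": 0,"wz": 0,"hand": 205},
])

```text
t: 19.2
position: [0.5227, -0.0132, 0.0521]
orientation: [[0.038, 0.999, 0.002], [0.999, -0.038, 0.001], [0.001, 0.002, -1.0]]
contact_force: [-0.9, -0.3, -0.5]
grip_width: 0.198
grip_force: 0.0
```

>>> arm_command([
  {"tx": 0,"ty": 0,"tz": -0.02,"wx": 0,"wy": 0,"wz": 0,"hand": 205},
  {"tx": 0,"ty": 0,"tz": -0.08,"wx": 0,"wy": 0,"wz": 0,"hand": 150},
  {"tx": 0,"ty": 0,"tz": -0.14,"wx": 0,"wy": 0,"wz": 0,"hand": 110},
  {"tx": 0,"ty": 0,"tz": -0.19,"wx": 0,"wy": 0,"wz": 0,"hand": 110},
  {"tx": -0.06,"ty": 0,"tz": -0.2,"wx": 0,"wy": 0,"wz": 0,"hand": 110},
  {"tx": -0.12,"ty": -0.03,"tz": -0.2,"wx": 0,"wy": 0,"wz": 0,"hand": 110},
  {"tx": -0.18,"ty": -0.05,"tz": -0.2,"wx": 0,"wy": 0,"wz": 0,"hand": 110},
  {"tx": -0.24,"ty": -0.07,"tz": -0.2,"wx": 0,"wy": 0,"wz": 0,"hand": 110},
  {"tx": -0.3,"ty": -0.08,"tz": -0.2,"wx": 0,"wy": 0,"wz": 0,"hand": 110},
  {"tx": -0.35,"ty": -0.08,"tz": -0.2,"wx": 0,"wy": 0,"wz": 0,"hand": 110},
  {"tx": -0.38,"ty": -0.08,"tz": -0.2,"wx": 0,"wy": 0,"wz": 0,"hand": 110},
  {"tx": -0.38,"ty": -0.08,"tz": -0.2,"wx": 0,"wy": 0,"wz": 0,"hand": 110},
])

```text
t: 20.7
position: [0.4268, -0.3923, 0.2511]
orientation: [[0.041, 0.999, 0.001], [0.999, -0.041, 0.001], [0.001, 0.0, -1.0]]
contact_force: [-0.0, -0.3, 0.3]
grip_width: 0.57
grip_force: 0.0
```

```bash
python3 - <<'E'
from h import *
im=snap('top','t5'); s=snap('side','s5')
a=cv2.resize(np.clip(im[148:258,195:330]*1.8,0,255).astype(np.uint8),(540,440),interpolation=cv2.INTER_CUBIC); b=cv2.resize(s[150:290,230:320],(260,404))
cv2.imwrite('pics/g5.png',np.hstack([a,cv2.copyMakeBorder(b,0,36,0,0,0)]))
plan((.4391,-.2342,.15,88))
E
```

```text
t20.80 p [ 0.4278 -0.3895  0.2514] yaw 87.8 w 0.569 F [-0.8  0.9  0.2]
t [0.1555 0.0054 0.1016] w [ 0.  -0.1 -0.2] rows 3.0
```

View pics/g5.png

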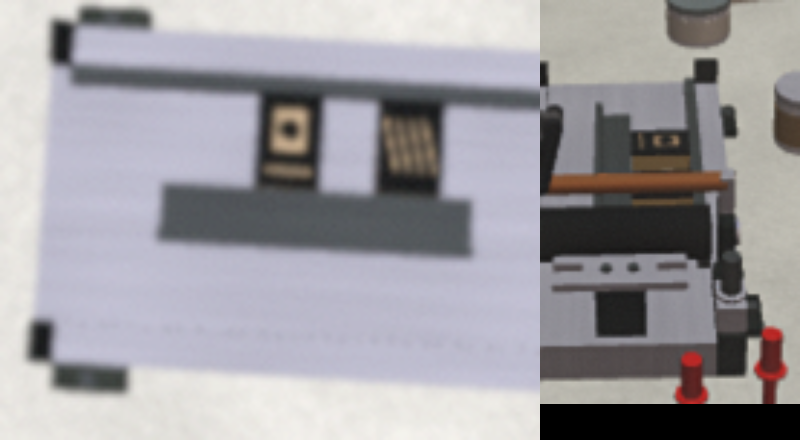

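The picture shows both blocks (290,140) and (410,148) tight between the head bar and the straightedge (315,215), with edges parallel to within about 0.005 rad. Next is the near pin.

>>> arm_command([
  {"tx": 0.06,"ty": 0.005,"tz": 0.04,"wx": 0,"wy": -0.1,"wz": 0,"hand": 110},
  {"tx": 0.12,"ty": 0.0054,"tz": 0.08,"wx": 0,"wy": -0.1,"wz": 0,"hand": 110},
  {"tx": 0.1555,"ty": 0.0054,"tz": 0.11,"wx": 0,"wy": -0.1,"wz": 0,"hand": 110},
  {"tx": 0.1555,"ty": 0.0054,"tz": 0.12,"wx": 0,"wy": -0.1,"wz": 0,"hand": 110},
  {"tx": 0.1555,"ty": 0.0054,"tz": 0.12,"wx": 0,"wy": -0.1,"wz": 0,"hand": 110},
])

```text
t: 21.42
position: [0.439, -0.234, 0.1315]
orientation: [[0.036, 0.999, 0.0], [0.999, -0.036, -0.001], [-0.001, 0.0, -1.0]]
contact_force: [0.6, -0.2, 0.6]
grip_width: 0.569
grip_force: 0.0
```

```bash
python3 - <<'E'
from h import *
plan((.4391,-.2342,.086,87.9),(.4391,-.2342,.137,87.9))
s=snap('side','s6'); print(proj('side',[[.4391,-.2342,.116],[.439,-.2342,.078]]))
cv2.imwrite('pics/g6.png',cv2.resize(s[190:290,200:300],(600,600),interpolation=cv2.INTER_CUBIC))
E
```

```text
t21.43 p [ 0.439  -0.234   0.1315] yaw 87.9 w 0.569 F [ 0.6 -0.2  0.6]
t [-0.0002  0.0001  0.0455] w [0. 0. 0.] rows 0.7
t [-0.0002  0.0001 -0.0055] w [0. 0. 0.] rows 0.1
[[219.07707997 238.91624722]
 [220.06143829 250.89782951]]
```

View pics/g6.png

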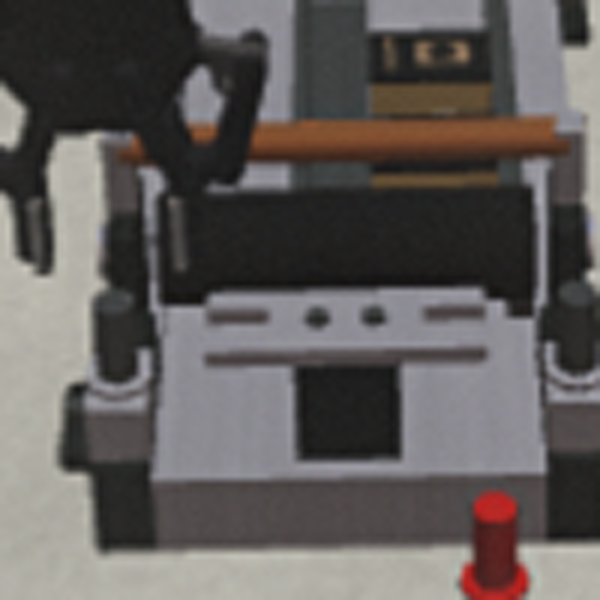

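The near knob top is at crop (115,300). The fingers at x 37 and 178 straddle it, about 2 mm too far left. Descending with a 2 mm correction.

>>> arm_command([
  {"tx": 0,"ty": 0.002,"tz": 0.025,"wx": 0,"wy": 0,"wz": 0,"hand": 110},
  {"tx": 0,"ty": 0.002,"tz": 0.0455,"wx": 0,"wy": 0,"wz": 0,"hand": 130},
  {"tx": 0,"ty": 0.002,"tz": 0.0455,"wx": 0,"wy": 0,"wz": 0,"hand": 170},
  {"tx": 0,"ty": 0.002,"tz": 0.0455,"wx": 0,"wy": 0,"wz": 0,"hand": 255},
  {"tx": 0,"ty": 0.002,"tz": 0.0455,"wx": 0,"wy": 0,"wz": 0,"hand": 255},
  {"tx": 0,"ty": 0.002,"tz": 0.0455,"wx": 0,"wy": 0,"wz": 0,"hand": 255},
], grip_force=50)

```text
t: 22.22
position: [0.4404, -0.2355, 0.087]
orientation: [[0.039, 0.999, -0.0], [0.999, -0.039, -0.002], [-0.002, 0.0, -1.0]]
contact_force: [-4.9, 0.2, -1.5]
grip_width: 0.195
grip_force: 48.5
```

>>> arm_command([
  {"tx": 0,"ty": -0.001,"tz": -0.01,"wx": 0,"wy": 0,"wz": 0,"hand": 255},
  {"tx": 0,"ty": -0.001,"tz": -0.022,"wx": 0,"wy": 0,"wz": 0,"hand": 255},
  {"tx": 0,"ty": -0.001,"tz": -0.034,"wx": 0,"wy": 0,"wz": 0,"hand": 255},
  {"tx": 0,"ty": -0.001,"tz": -0.046,"wx": 0,"wy": 0,"wz": 0,"hand": 255},
  {"tx": 0,"ty": -0.001,"tz": -0.053,"wx": 0,"wy": 0,"wz": 0,"hand": 255},
  {"tx": 0,"ty": -0.001,"tz": -0.053,"wx": 0,"wy": 0,"wz": 0,"hand": 255},
  {"tx": 0,"ty": -0.001,"tz": -0.053,"wx": 0,"wy": 0,"wz": 0,"hand": 255},
], grip_force=70)

```text
t: 23.1
position: [0.4398, -0.2346, 0.1388]
orientation: [[0.038, 0.999, 0.0], [0.999, -0.038, -0.001], [-0.001, 0.0, -1.0]]
contact_force: [-1.1, 0.1, -1.0]
grip_width: 0.189
grip_force: 68.0
```

```bash
python3 - <<'E'
from h import *
# expect pin bore = (.4391,-.2342)
p=telemetry.get_obs()['position']; c,s=np.cos(TH),np.sin(TH)
plan(*[(p[0]+d*c,p[1]+d*s,.14,87.9) for d in (.03,.056)])
s=snap('side','s7'); cv2.imwrite('pics/g7.png',cv2.resize(s[190:270,200:300],(600,480),interpolation=cv2.INTER_CUBIC))
E
```

```text
t23.10 p [ 0.4398 -0.2346  0.1388] yaw 87.8 w 0.189 F [-1.1  0.1 -1. ]
t [ 0.      0.03   -0.0012] w [ 0.   0.  -0.1] rows 0.5
t [ 0.0001  0.056  -0.0012] w [ 0.   0.  -0.1] rows 0.9
```

View pics/g7.png

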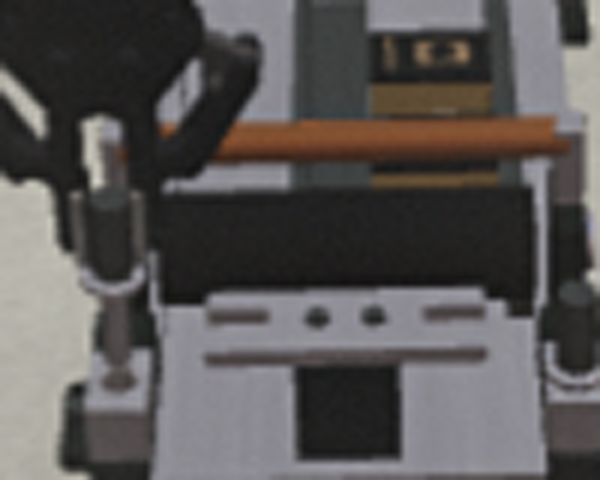

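>>> arm_command([
  {"tx": 0,"ty": 0,"tz": -0.003,"wx": 0,"wy": 0,"wz": 0,"hand": 255},
  {"tx": 0,"ty": 0.015,"tz": -0.003,"wx": 0,"wy": 0,"wz": 0,"hand": 255},
  {"tx": 0,"ty": 0.03,"tz": -0.003,"wx": 0,"wy": 0,"wz": 0,"hand": 255},
  {"tx": 0,"ty": 0.038,"tz": -0.003,"wx": 0,"wy": 0,"wz": 0,"hand": 255},
  {"tx": 0,"ty": 0.044,"tz": -0.003,"wx": 0,"wy": 0,"wz": 0,"hand": 255},
  {"tx": 0,"ty": 0.05,"tz": -0.003,"wx": 0,"wy": 0,"wz": 0,"hand": 255},
  {"tx": 0,"ty": 0.054,"tz": -0.003,"wx": 0,"wy": 0,"wz": 0,"hand": 255},
  {"tx": 0,"ty": 0.056,"tz": -0.003,"wx": 0,"wy": 0,"wz": 0,"hand": 255},
  {"tx": 0,"ty": 0.056,"tz": -0.003,"wx": 0,"wy": 0,"wz": 0,"hand": 255},
])

```text
t: 24.28
position: [0.4959, -0.2369, 0.1421]
orientation: [[0.038, 0.999, 0.001], [0.999, -0.038, -0.001], [-0.001, 0.001, -1.0]]
contact_force: [0.2, -0.5, -1.7]
grip_width: 0.191
grip_force: 68.1
```

>>> arm_command([
  {"tx": 0,"ty": 0,"tz": 0.008,"wx": 0,"wy": 0,"wz": 0,"hand": 255},
  {"tx": 0,"ty": 0,"tz": 0.016,"wx": 0,"wy": 0,"wz": 0,"hand": 255},
  {"tx": 0,"ty": 0,"tz": 0.022,"wx": 0,"wy": 0,"wz": 0,"hand": 255},
  {"tx": 0,"ty": 0,"tz": 0.025,"wx": 0,"wy": 0,"wz": 0,"hand": 255},
  {"tx": 0,"ty": 0,"tz": 0.026,"wx": 0,"wy": 0,"wz": 0,"hand": 255},
  {"tx": 0,"ty": 0,"tz": 0.026,"wx": 0,"wy": 0,"wz": 0,"hand": 255},
])

```text
t: 25.02
position: [0.4957, -0.2369, 0.1169]
orientation: [[0.038, 0.999, 0.0], [0.999, -0.038, -0.001], [-0.001, 0.0, -1.0]]
contact_force: [-9.3, 3.1, 17.3]
grip_width: 0.192
grip_force: 70.5
```

```bash
python3 - <<'E'
from h import *
s=snap('side','s8'); cv2.imwrite('pics/g8.png',cv2.resize(s[190:270,200:300],(600,480),interpolation=cv2.INTER_CUBIC))
E
```

```text
(no output)
```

View pics/g8.png

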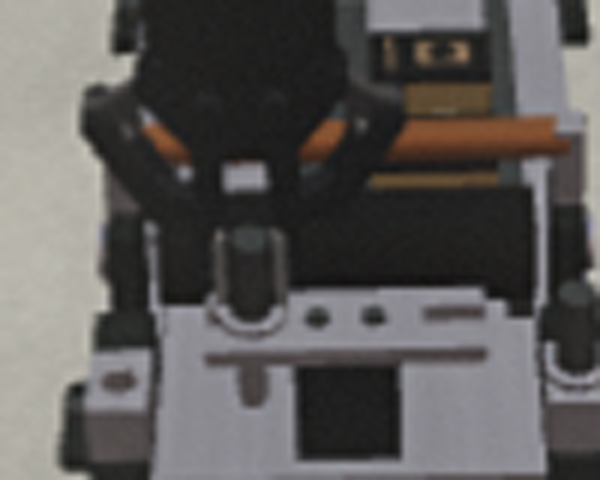

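The near pin is seated: its collar is on the plate at (250,315) and the shank shows below it at (252,385). Releasing and moving to the far pin.

>>> arm_command([
  {"tx": 0,"ty": 0,"tz": -0.001,"wx": 0,"wy": 0,"wz": 0,"hand": 160},
  {"tx": 0,"ty": 0,"tz": -0.001,"wx": 0,"wy": 0,"wz": 0,"hand": 160},
  {"tx": 0,"ty": 0,"tz": -0.002,"wx": 0,"wy": 0,"wz": 0,"hand": 160},
  {"tx": 0,"ty": 0,"tz": -0.04,"wx": 0,"wy": 0,"wz": 0,"hand": 150},
  {"tx": 0,"ty": 0,"tz": -0.07,"wx": 0,"wy": 0,"wz": 0,"hand": 110},
  {"tx": 0,"ty": 0.05,"tz": -0.07,"wx": 0,"wy": 0,"wz": 0,"hand": 110},
  {"tx": 0,"ty": 0.1,"tz": -0.07,"wx": 0,"wy": 0,"wz": 0,"hand": 110},
  {"tx": 0,"ty": 0.136,"tz": -0.05,"wx": 0,"wy": 0,"wz": 0,"hand": 110},
  {"tx": 0,"ty": 0.136,"tz": -0.02,"wx": 0,"wy": 0,"wz": 0,"hand": 110},
  {"tx": 0,"ty": 0.136,"tz": -0.015,"wx": 0,"wy": 0,"wz": 0,"hand": 110},
  {"tx": 0,"ty": 0.136,"tz": -0.015,"wx": 0,"wy": 0,"wz": 0,"hand": 110},
])

```text
t: 26.45
position: [0.6317, -0.2422, 0.1317]
orientation: [[0.038, 0.999, 0.0], [0.999, -0.038, -0.001], [-0.001, 0.001, -1.0]]
contact_force: [-0.3, 0.5, 0.8]
grip_width: 0.569
grip_force: 0.0
```

```bash
python3 - <<'E'
from h import *
plan((.6315,-.2417,.086,87.9))
s=snap('side','s9'); cv2.imwrite('pics/g9.png',cv2.resize(s[190:270,220:340],(600,400),interpolation=cv2.INTER_CUBIC))
E
```

```text
t26.45 p [ 0.6317 -0.2422  0.1317] yaw 87.8 w 0.569 F [-0.3  0.5  0.8]
t [ 0.0005 -0.0002  0.0457] w [ 0.   0.1 -0.1] rows 0.7
```

View pics/g9.png

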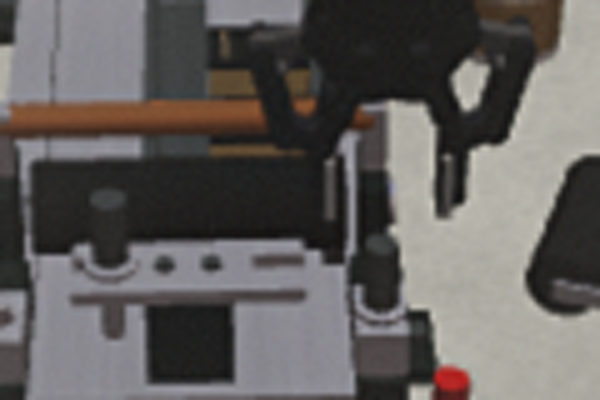

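The near pin stands alone in its notch at (108,230). The fingers at x 330 and 445 straddle the far knob (381,245). Descending to grip.

>>> arm_command([
  {"tx": 0,"ty": -0.001,"tz": 0.025,"wx": 0,"wy": 0,"wz": 0,"hand": 110},
  {"tx": 0,"ty": -0.001,"tz": 0.0455,"wx": 0,"wy": 0,"wz": 0,"hand": 130},
  {"tx": 0,"ty": -0.001,"tz": 0.0455,"wx": 0,"wy": 0,"wz": 0,"hand": 170},
  {"tx": 0,"ty": -0.001,"tz": 0.0455,"wx": 0,"wy": 0,"wz": 0,"hand": 255},
  {"tx": 0,"ty": -0.001,"tz": 0.0455,"wx": 0,"wy": 0,"wz": 0,"hand": 255},
  {"tx": 0,"ty": -0.001,"tz": 0.0455,"wx": 0,"wy": 0,"wz": 0,"hand": 255},
], grip_force=50)

```text
t: 27.25
position: [0.6311, -0.2421, 0.0863]
orientation: [[0.038, 0.999, 0.001], [0.999, -0.038, -0.001], [-0.001, 0.001, -1.0]]
contact_force: [-0.5, 0.6, 1.6]
grip_width: 0.197
grip_force: 48.8
```

>>> arm_command([
  {"tx": 0,"ty": 0,"tz": -0.01,"wx": 0,"wy": 0,"wz": 0,"hand": 255},
  {"tx": 0,"ty": 0,"tz": -0.022,"wx": 0,"wy": 0,"wz": 0,"hand": 255},
  {"tx": 0,"ty": 0,"tz": -0.034,"wx": 0,"wy": 0,"wz": 0,"hand": 255},
  {"tx": 0,"ty": 0,"tz": -0.046,"wx": 0,"wy": 0,"wz": 0,"hand": 255},
  {"tx": 0,"ty": 0,"tz": -0.055,"wx": 0,"wy": 0,"wz": 0,"hand": 255},
  {"tx": 0,"ty": 0,"tz": -0.055,"wx": 0,"wy": 0,"wz": 0,"hand": 255},
  {"tx": 0,"ty": 0,"tz": -0.055,"wx": 0,"wy": 0,"wz": 0,"hand": 255},
], grip_force=70)

```text
t: 28.12
position: [0.6307, -0.2419, 0.1404]
orientation: [[0.038, 0.999, 0.0], [0.999, -0.038, -0.001], [-0.001, 0.0, -1.0]]
contact_force: [0.7, -0.8, -1.5]
grip_width: 0.187
grip_force: 68.2
```

>>> arm_command([
  {"tx": 0,"ty": -0.015,"tz": 0,"wx": 0,"wy": 0,"wz": 0,"hand": 255},
  {"tx": 0,"ty": -0.03,"tz": 0,"wx": 0,"wy": 0,"wz": 0,"hand": 255},
  {"tx": 0,"ty": -0.038,"tz": 0,"wx": 0,"wy": 0,"wz": 0,"hand": 255},
  {"tx": 0,"ty": -0.044,"tz": 0,"wx": 0,"wy": 0,"wz": 0,"hand": 255},
  {"tx": 0,"ty": -0.05,"tz": 0,"wx": 0,"wy": 0,"wz": 0,"hand": 255},
  {"tx": 0,"ty": -0.056,"tz": 0,"wx": 0,"wy": 0,"wz": 0,"hand": 255},
  {"tx": 0,"ty": -0.056,"tz": 0,"wx": 0,"wy": 0,"wz": 0,"hand": 255},
  {"tx": 0,"ty": -0.056,"tz": 0,"wx": 0,"wy": 0,"wz": 0,"hand": 255},
])

```text
t: 29.12
position: [0.5751, -0.2398, 0.1407]
orientation: [[0.038, 0.999, 0.001], [0.999, -0.038, -0.001], [-0.001, 0.001, -1.0]]
contact_force: [0.1, 0.4, -1.2]
grip_width: 0.185
grip_force: 68.4
```

>>> arm_command([
  {"tx": 0,"ty": 0,"tz": 0.008,"wx": 0,"wy": 0,"wz": 0,"hand": 255},
  {"tx": 0,"ty": 0,"tz": 0.016,"wx": 0,"wy": 0,"wz": 0,"hand": 255},
  {"tx": 0,"ty": 0,"tz": 0.022,"wx": 0,"wy": 0,"wz": 0,"hand": 255},
  {"tx": 0,"ty": 0,"tz": 0.0245,"wx": 0,"wy": 0,"wz": 0,"hand": 255},
  {"tx": 0,"ty": 0,"tz": 0.0255,"wx": 0,"wy": 0,"wz": 0,"hand": 255},
  {"tx": 0,"ty": 0,"tz": 0.0255,"wx": 0,"wy": 0,"wz": 0,"hand": 255},
])

```text
t: 29.88
position: [0.5747, -0.2397, 0.1162]
orientation: [[0.038, 0.999, 0.0], [0.999, -0.038, -0.001], [-0.001, 0.0, -1.0]]
contact_force: [-9.9, 2.5, 18.5]
grip_width: 0.186
grip_force: 70.6
```

>>> arm_command([
  {"tx": 0,"ty": 0,"tz": -0.001,"wx": 0,"wy": 0,"wz": 0,"hand": 160},
  {"tx": 0,"ty": 0,"tz": -0.001,"wx": 0,"wy": 0,"wz": 0,"hand": 160},
  {"tx": 0,"ty": 0,"tz": -0.002,"wx": 0,"wy": 0,"wz": 0,"hand": 160},
  {"tx": 0,"ty": 0,"tz": -0.04,"wx": 0,"wy": 0,"wz": 0,"hand": 160},
  {"tx": 0,"ty": 0,"tz": -0.09,"wx": 0,"wy": 0,"wz": 0,"hand": 160},
  {"tx": -0.06,"ty": -0.02,"tz": -0.12,"wx": 0,"wy": 0,"wz": 0,"hand": 255},
  {"tx": -0.1,"ty": -0.04,"tz": -0.12,"wx": 0,"wy": 0,"wz": 0,"hand": 255},
  {"tx": -0.1,"ty": -0.04,"tz": -0.12,"wx": 0,"wy": 0,"wz": 0,"hand": 255},
])

```text
t: 30.88
position: [0.5286, -0.3427, 0.2356]
orientation: [[0.045, 0.999, 0.0], [0.999, -0.045, -0.003], [-0.003, 0.0, -1.0]]
contact_force: [-0.4, 0.4, 0.1]
grip_width: -0.001
grip_force: 0.0
```

```bash
python3 - <<'E'
from h import *
s=snap('side','s10'); t=snap('top','t10')
a=cv2.resize(s[150:270,210:330],(480,480),interpolation=cv2.INTER_CUBIC);b=cv2.resize(t[150:270,260:340],(320,480),interpolation=cv2.INTER_CUBIC)
cv2.imwrite('pics/g10.png',np.hstack([a,b]))
T=[]
for y,z in ((-185,.2),(-185,.138)): p=bed(0,y); T.append((p[0],p[1],z,87.9))
plan(*T)
E
```

```text
t30.98 p [ 0.5308 -0.3384  0.2351] yaw 87.8 w -0.002 F [ 0.4  1.3 -0.4]
t [0.1316 0.0002 0.035 ] w [ 0.   0.  -0.1] rows 2.2
t [1.317e-01 1.000e-04 9.700e-02] w [ 0.   0.  -0.1] rows 2.6
```

View pics/g10.png

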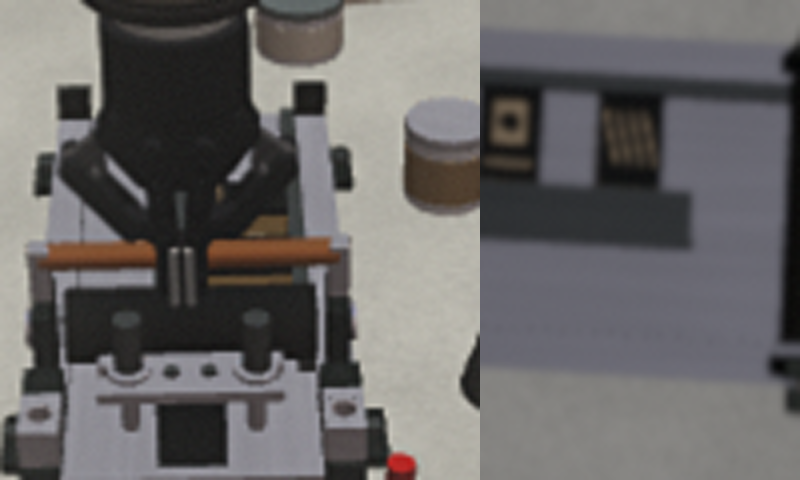

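Both pins are parked at (127,345) and (257,345), and the blocks and straightedge are still flush. Next I'll push the handle.

>>> arm_command([
  {"tx": 0.06,"ty": 0,"tz": 0.01,"wx": 0,"wy": 0,"wz": 0,"hand": 255},
  {"tx": 0.11,"ty": 0,"tz": 0.03,"wx": 0,"wy": 0,"wz": 0,"hand": 255},
  {"tx": 0.132,"ty": 0,"tz": 0.06,"wx": 0,"wy": 0,"wz": 0,"hand": 255},
  {"tx": 0.132,"ty": 0,"tz": 0.097,"wx": 0,"wy": 0,"wz": 0,"hand": 255},
  {"tx": 0.132,"ty": 0,"tz": 0.097,"wx": 0,"wy": 0,"wz": 0,"hand": 255},
  {"tx": 0.142,"ty": 0,"tz": 0.097,"wx": 0,"wy": 0,"wz": 0,"hand": 255},
  {"tx": 0.15,"ty": 0,"tz": 0.097,"wx": 0,"wy": 0,"wz": 0,"hand": 255},
  {"tx": 0.16,"ty": 0,"tz": 0.097,"wx": 0,"wy": 0,"wz": 0,"hand": 255},
  {"tx": 0.172,"ty": 0,"tz": 0.097,"wx": 0,"wy": 0,"wz": 0,"hand": 255},
])

```text
t: 32.1
position: [0.5382, -0.1661, 0.139]
orientation: [[0.039, 0.999, 0.002], [0.999, -0.039, -0.002], [-0.002, 0.002, -1.0]]
contact_force: [1.8, -3.0, 2.6]
grip_width: -0.005
grip_force: 1.8
```

>>> arm_command([
  {"tx": 0.02,"ty": 0,"tz": 0,"wx": 0,"wy": 0,"wz": 0,"hand": 255},
  {"tx": 0.04,"ty": 0,"tz": 0,"wx": 0,"wy": 0,"wz": 0,"hand": 255},
  {"tx": 0.06,"ty": 0,"tz": 0,"wx": 0,"wy": 0,"wz": 0,"hand": 255},
  {"tx": 0.08,"ty": 0,"tz": 0,"wx": 0,"wy": 0,"wz": 0,"hand": 255},
  {"tx": 0.1,"ty": 0,"tz": 0,"wx": 0,"wy": 0,"wz": 0,"hand": 255},
  {"tx": 0.12,"ty": 0,"tz": 0,"wx": 0,"wy": 0,"wz": 0,"hand": 255},
  {"tx": 0.14,"ty": 0,"tz": 0,"wx": 0,"wy": 0,"wz": 0,"hand": 255},
  {"tx": 0.16,"ty": 0,"tz": 0,"wx": 0,"wy": 0,"wz": 0,"hand": 255},
  {"tx": 0.18,"ty": 0,"tz": 0,"wx": 0,"wy": 0,"wz": 0,"hand": 255},
  {"tx": 0.2,"ty": 0,"tz": 0,"wx": 0,"wy": 0,"wz": 0,"hand": 255},
  {"tx": 0.22,"ty": 0,"tz": 0,"wx": 0,"wy": 0,"wz": 0,"hand": 255},
  {"tx": 0.24,"ty": 0,"tz": 0,"wx": 0,"wy": 0,"wz": 0,"hand": 255},
])

```text
t: 33.6
position: [0.5468, 0.0743, 0.1382]
orientation: [[0.038, 0.999, 0.001], [0.999, -0.038, -0.001], [-0.001, 0.001, -1.0]]
contact_force: [2.1, -4.4, 1.6]
grip_width: 0.001
grip_force: 2.2
```

>>> arm_command([
  {"tx": 0.012,"ty": 0,"tz": 0,"wx": 0,"wy": 0,"wz": 0,"hand": 255},
  {"tx": 0.024,"ty": 0,"tz": 0,"wx": 0,"wy": 0,"wz": 0,"hand": 255},
  {"tx": 0.034,"ty": 0,"tz": 0,"wx": 0,"wy": 0,"wz": 0,"hand": 255},
  {"tx": 0.04,"ty": 0,"tz": 0,"wx": 0,"wy": 0,"wz": 0,"hand": 255},
])

```text
t: 34.1
position: [0.5481, 0.1139, 0.1377]
orientation: [[0.038, 0.999, 0.0], [0.999, -0.038, -0.001], [-0.001, 0.0, -1.0]]
contact_force: [-0.4, -3.0, 2.3]
grip_width: -0.003
grip_force: 1.5
```

>>> arm_command([
  {"tx": 0.005,"ty": 0,"tz": 0,"wx": 0,"wy": 0,"wz": 0,"hand": 255},
  {"tx": 0.01,"ty": 0,"tz": 0,"wx": 0,"wy": 0,"wz": 0,"hand": 255},
  {"tx": 0.015,"ty": 0,"tz": 0,"wx": 0,"wy": 0,"wz": 0,"hand": 255},
  {"tx": 0.018,"ty": 0,"tz": 0,"wx": 0,"wy": 0,"wz": 0,"hand": 255},
])

```text
t: 34.6
position: [0.5487, 0.1255, 0.1376]
orientation: [[0.042, 0.999, -0.002], [0.999, -0.042, -0.009], [-0.009, -0.001, -1.0]]
contact_force: [-7.4, -42.0, 20.5]
grip_width: 0.0
grip_force: 21.2
```

>>> arm_command([
  {"tx": -0.02,"ty": 0,"tz": 0,"wx": 0,"wy": 0,"wz": 0,"hand": 255},
  {"tx": -0.03,"ty": 0,"tz": -0.03,"wx": 0,"wy": 0,"wz": 0,"hand": 255},
  {"tx": -0.03,"ty": 0,"tz": -0.1,"wx": 0,"wy": 0,"wz": 0,"hand": 255},
  {"tx": -0.06,"ty": 0,"tz": -0.14,"wx": 0,"wy": 0,"wz": 0,"hand": 255},
  {"tx": -0.12,"ty": 0,"tz": -0.14,"wx": 0,"wy": 0,"wz": 0,"hand": 255},
  {"tx": -0.18,"ty": 0,"tz": -0.14,"wx": 0,"wy": 0,"wz": 0,"hand": 255},
  {"tx": -0.24,"ty": 0,"tz": -0.14,"wx": 0,"wy": 0,"wz": 0,"hand": 255},
  {"tx": -0.3,"ty": 0,"tz": -0.14,"wx": 0,"wy": 0,"wz": 0,"hand": 255},
  {"tx": -0.36,"ty": 0,"tz": -0.14,"wx": 0,"wy": 0,"wz": 0,"hand": 255},
  {"tx": -0.42,"ty": 0,"tz": -0.14,"wx": 0,"wy": 0,"wz": 0,"hand": 255},
  {"tx": -0.46,"ty": 0,"tz": -0.14,"wx": 0,"wy": 0,"wz": 0,"hand": 255},
  {"tx": -0.48,"ty": 0,"tz": -0.14,"wx": 0,"wy": 0,"wz": 0,"hand": 255},
])

```text
t: 36.1
position: [0.5301, -0.3503, 0.2779]
orientation: [[0.04, 0.999, 0.001], [0.999, -0.04, -0.001], [-0.001, 0.001, -1.0]]
contact_force: [-0.0, -0.4, -0.3]
grip_width: 0.0
grip_force: 0.0
```

```bash
python3 - <<'E'
from h import *
s=snap('side','s11'); t=snap('top','t11')
a=cv2.resize(s[150:270,215:315],(400,480),interpolation=cv2.INTER_CUBIC);b=cv2.resize(np.clip(t[150:258,195:295]*1.6,0,255).astype(np.uint8),(400,432),interpolation=cv2.INTER_CUBIC)
cv2.imwrite('pics/g11.png',np.hstack([a,cv2.copyMakeBorder(b,0,48,0,0,0)]))
E
```

View pics/g11.png

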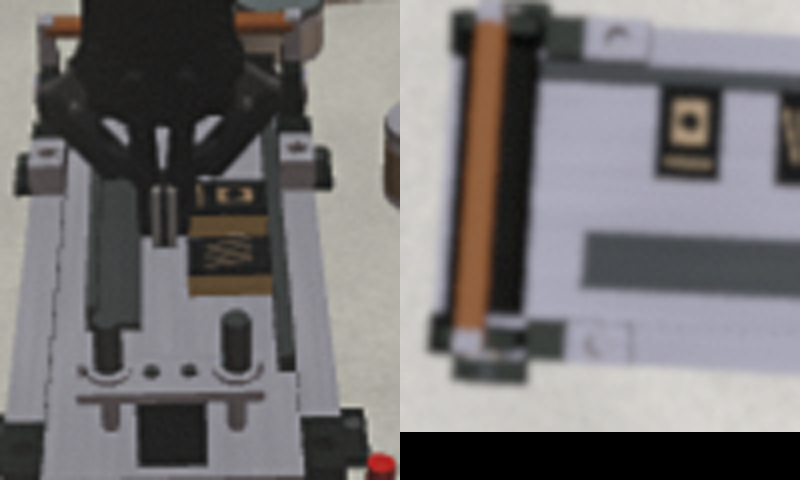

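The cylinder is at the buffers and the pins are parked, but the straightedge has been knocked back by about 25–30 mm (right half, at (690,260)). The blocks still sit at the head bar. I'll measure it and slide it back up.

```bash
python3 - <<'E'
from h import *
for f in ('t5','t11'):
    im=cv2.imread(f'pics/{f}.png'); g=cv2.cvtColor(im,cv2.COLOR_BGR2GRAY); print(f, g[200,250:262:4], g[213:217,270])
    for thr in (75,85):
      for c in blobs(im,(226,177,338,226),thr,40):
        r,b=rect(c,'top',.046); print(thr,np.round(r[1],1),round(r[2],1),inbed(np.c_[b,[46]*4]/1000)[:,:2].round(1).tolist())
plan()
E
```

```text
t5 [48 47 47] [103 104 104 104]
75 [124.8   5.8] 0.0 [[-57.9, -130.7], [-57.7, -136.5], [67.0, -131.8], [66.8, -126.0]]
75 [200.7  90.7] 88.4 [[-27.6, -72.1], [63.1, -71.4], [61.4, 129.3], [-29.3, 128.5]]
85 [124.8   7. ] 0.0 [[-58.0, -129.5], [-57.7, -136.5], [67.0, -131.8], [66.8, -124.7]]
85 [ 91.8 202.8] 0.8 [[-38.0, 129.0], [-27.8, -73.6], [63.9, -69.0], [53.7, 133.6]]
t11 [106 105 105] [46 48 48 49]
75 [199.4  41.2] 88.1 [[-65.2, -88.3], [-24.1, -88.2], [-24.8, 111.2], [-65.9, 111.1]]
75 [44.1 53.3] 88.4 [[9.7, -51.9], [63.0, -51.4], [62.6, -7.3], [9.2, -7.8]]
75 [43.2 49.1] 87.6 [[10.0, 26.3], [59.1, 26.1], [59.3, 69.3], [10.2, 69.5]]
75 [125.7   9.7] 1.3 [[-72.8, 148.1], [-72.2, 138.3], [53.2, 145.9], [52.6, 155.6]]
85 [202.5  43.7] 88.2 [[-65.9, -89.6], [-22.2, -89.3], [-23.5, 113.2], [-67.2, 112.9]]
85 [46.  54.1] 88.2 [[8.9, -53.0], [63.0, -52.6], [62.7, -6.6], [8.6, -7.0]]
85 [45.2 49.9] 87.6 [[9.2, 25.2], [59.1, 25.0], [59.4, 70.1], [9.5, 70.4]]
85 [125.7  11. ] 1.3 [[-72.8, 148.1], [-72.2, 137.1], [53.3, 144.6], [52.6, 155.6]]
t36.20 p [ 0.5303 -0.3498  0.2778] yaw 87.7 w -0.001 F [-0.2  0.2 -0. ]
```

```bash
python3 - <<'E'
from h import *
b=bed(-58.5,10); plan((b[0],b[1],.2,87.9),(b[0],b[1],.08,87.9))
E
```

```text
t36.20 p [ 0.5303 -0.3498  0.2778] yaw 87.7 w -0.001 F [-0.2  0.2 -0. ]
t [ 0.3379 -0.059   0.0775] w [ 0.   0.  -0.2] rows 5.6
t [ 0.338  -0.0591  0.1975] w [ 0.   0.  -0.2] rows 6.3
```

>>> arm_command([
  {"tx": 0.06,"ty": -0.01,"tz": 0,"wx": 0,"wy": 0,"wz": -0.2,"hand": 150},
  {"tx": 0.12,"ty": -0.03,"tz": 0.03,"wx": 0,"wy": 0,"wz": -0.2,"hand": 150},
  {"tx": 0.18,"ty": -0.04,"tz": 0.05,"wx": 0,"wy": 0,"wz": -0.2,"hand": 150},
  {"tx": 0.24,"ty": -0.05,"tz": 0.06,"wx": 0,"wy": 0,"wz": -0.2,"hand": 150},
  {"tx": 0.3,"ty": -0.059,"tz": 0.0775,"wx": 0,"wy": 0,"wz": -0.2,"hand": 150},
  {"tx": 0.338,"ty": -0.059,"tz": 0.1,"wx": 0,"wy": 0,"wz": -0.2,"hand": 150},
  {"tx": 0.338,"ty": -0.059,"tz": 0.15,"wx": 0,"wy": 0,"wz": -0.2,"hand": 150},
  {"tx": 0.338,"ty": -0.059,"tz": 0.19,"wx": 0,"wy": 0,"wz": -0.2,"hand": 150},
  {"tx": 0.338,"ty": -0.059,"tz": 0.198,"wx": 0,"wy": 0,"wz": -0.2,"hand": 150},
  {"tx": 0.338,"ty": -0.059,"tz": 0.198,"wx": 0,"wy": 0,"wz": -0.2,"hand": 150},
])

```text
t: 37.45
position: [0.4848, -0.0075, 0.0806]
orientation: [[0.033, 0.999, 0.001], [0.999, -0.033, -0.001], [-0.001, 0.001, -1.0]]
contact_force: [-0.3, -0.2, 0.3]
grip_width: 0.41
grip_force: 0.0
```

```bash
python3 - <<'E'
from h import *
b=bed(-58.5,10); plan((b[0],b[1],.0505,87.9))
E
```

```text
t37.45 p [ 0.4848 -0.0075  0.0806] yaw 88.1 w 0.410 F [-0.3 -0.2  0.3]
t [-0.0023  0.0001  0.0301] w [0.  0.  0.2] rows 0.5
```

>>> arm_command([
  {"tx": -0.002,"ty": 0,"tz": 0.015,"wx": 0,"wy": 0,"wz": 0.2,"hand": 150},
  {"tx": -0.002,"ty": 0,"tz": 0.025,"wx": 0,"wy": 0,"wz": 0.2,"hand": 150},
  {"tx": -0.002,"ty": 0,"tz": 0.03,"wx": 0,"wy": 0,"wz": 0.2,"hand": 150},
], grip_force=60)

```text
t: 37.83
position: [0.4845, -0.0104, 0.0495]
orientation: [[0.038, 0.999, 0.0], [0.999, -0.038, -0.001], [-0.001, 0.0, -1.0]]
contact_force: [1.2, -0.8, 0.5]
grip_width: 0.412
grip_force: 0.0
```

>>> arm_command([
  {"tx": 0,"ty": 0,"tz": -0.0005,"wx": 0,"wy": 0,"wz": 0,"hand": 200},
  {"tx": 0,"ty": 0,"tz": -0.0005,"wx": 0,"wy": 0,"wz": 0,"hand": 255},
  {"tx": 0,"ty": 0,"tz": -0.0005,"wx": 0,"wy": 0,"wz": 0,"hand": 255},
  {"tx": 0,"ty": 0,"tz": -0.0005,"wx": 0,"wy": 0,"wz": 0,"hand": 255},
  {"tx": 0,"ty": 0,"tz": -0.0005,"wx": 0,"wy": 0,"wz": 0,"hand": 255},
], grip_force=60)

```text
t: 38.45
position: [0.4849, -0.0103, 0.0508]
orientation: [[0.038, 0.999, 0.001], [0.999, -0.038, -0.001], [-0.001, 0.001, -1.0]]
contact_force: [-0.1, 1.0, 6.2]
grip_width: 0.071
grip_force: 59.8
```

>>> arm_command([
  {"tx": 0,"ty": 0.008,"tz": -0.0005,"wx": 0,"wy": 0,"wz": 0,"hand": 255},
  {"tx": 0,"ty": 0.016,"tz": -0.0005,"wx": 0,"wy": 0,"wz": 0,"hand": 255},
  {"tx": 0,"ty": 0.024,"tz": -0.0005,"wx": 0,"wy": 0,"wz": 0,"hand": 255},
  {"tx": 0,"ty": 0.029,"tz": -0.0005,"wx": 0,"wy": 0,"wz": 0,"hand": 255},
  {"tx": 0,"ty": 0.032,"tz": -0.0005,"wx": 0,"wy": 0,"wz": 0,"hand": 255},
  {"tx": 0,"ty": 0.034,"tz": -0.0005,"wx": 0,"wy": 0,"wz": 0,"hand": 255},
  {"tx": 0,"ty": 0.035,"tz": -0.0005,"wx": 0,"wy": 0,"wz": 0,"hand": 255},
  {"tx": 0,"ty": 0.036,"tz": -0.0005,"wx": 0,"wy": 0,"wz": 0,"hand": 255},
])

```text
t: 39.45
position: [0.5206, -0.0117, 0.0509]
orientation: [[0.038, 0.999, 0.001], [0.999, -0.038, -0.001], [-0.001, 0.001, -1.0]]
contact_force: [-4.4, 0.1, -0.1]
grip_width: 0.07
grip_force: 59.1
```

>>> arm_command([
  {"tx": 0,"ty": 0.001,"tz": 0,"wx": 0,"wy": 0,"wz": 0,"hand": 255},
  {"tx": 0,"ty": 0.002,"tz": 0,"wx": 0,"wy": 0,"wz": 0,"hand": 255},
  {"tx": 0,"ty": 0.002,"tz": 0,"wx": 0,"wy": 0,"wz": 0,"hand": 255},
])

```text
t: 39.83
position: [0.5208, -0.0118, 0.0508]
orientation: [[0.038, 0.999, -0.003], [0.999, -0.038, -0.001], [-0.002, -0.003, -1.0]]
contact_force: [-14.8, 1.4, 13.7]
grip_width: 0.074
grip_force: 61.0
```

>>> arm_command([
  {"tx": 0,"ty": 0.002,"tz": -0.0005,"wx": 0,"wy": 0,"wz": 0,"hand": 255},
  {"tx": 0,"ty": 0.002,"tz": -0.0005,"wx": 0,"wy": 0,"wz": 0,"hand": 255},
  {"tx": 0,"ty": -0.001,"tz": -0.0005,"wx": 0,"wy": 0,"wz": 0,"hand": 255},
  {"tx": 0,"ty": -0.001,"tz": -0.0005,"wx": 0,"wy": 0,"wz": 0,"hand": 205},
  {"tx": 0,"ty": -0.001,"tz": -0.0005,"wx": 0,"wy": 0,"wz": 0,"hand": 205},
  {"tx": 0,"ty": -0.001,"tz": -0.0005,"wx": 0,"wy": 0,"wz": 0,"hand": 205},
  {"tx": 0,"ty": -0.001,"tz": -0.02,"wx": 0,"wy": 0,"wz": 0,"hand": 205},
  {"tx": 0,"ty": -0.001,"tz": -0.07,"wx": 0,"wy": 0,"wz": 0,"hand": 205},
  {"tx": 0,"ty": -0.001,"tz": -0.13,"wx": 0,"wy": 0,"wz": 0,"hand": 205},
  {"tx": 0,"ty": -0.001,"tz": -0.19,"wx": 0,"wy": 0,"wz": 0,"hand": 205},
])

```text
t: 41.08
position: [0.5213, -0.0116, 0.243]
orientation: [[0.038, 0.999, 0.001], [0.999, -0.038, -0.001], [-0.001, 0.001, -1.0]]
contact_force: [0.4, -0.7, -0.7]
grip_width: 0.195
grip_force: 0.0
```

>>> arm_command([
  {"tx": -0.06,"ty": 0,"tz": 0,"wx": 0,"wy": 0,"wz": 0,"hand": 205},
  {"tx": -0.12,"ty": 0,"tz": 0,"wx": 0,"wy": 0,"wz": 0,"hand": 205},
  {"tx": -0.18,"ty": 0,"tz": 0,"wx": 0,"wy": 0,"wz": 0,"hand": 205},
  {"tx": -0.24,"ty": 0,"tz": 0,"wx": 0,"wy": 0,"wz": 0,"hand": 205},
  {"tx": -0.3,"ty": 0,"tz": 0,"wx": 0,"wy": 0,"wz": 0,"hand": 205},
  {"tx": -0.36,"ty": 0,"tz": 0,"wx": 0,"wy": 0,"wz": 0,"hand": 205},
  {"tx": -0.38,"ty": 0,"tz": 0,"wx": 0,"wy": 0,"wz": 0,"hand": 205},
  {"tx": -0.38,"ty": 0,"tz": 0,"wx": 0,"wy": 0,"wz": 0,"hand": 205},
])

```text
t: 42.08
position: [0.5066, -0.3924, 0.2408]
orientation: [[0.04, 0.999, 0.0], [0.999, -0.04, -0.001], [-0.001, 0.0, -1.0]]
contact_force: [0.5, 0.4, 0.1]
grip_width: 0.198
grip_force: 0.0
```

```bash
python3 - <<'E'
from h import *
im=snap('top','t12'); snap('side','s12')
for thr in (75,):
  for c in blobs(im,(226,177,338,226),thr,40):
    r,b=rect(c,'top',.046); print(thr,np.round(r[1],1),round(r[2],1),inbed(np.c_[b,[46]*4]/1000)[:,:2].round(1).tolist())
# rear/free edge lines per column, vs head bar lower edge
g=cv2.cvtColor(im,cv2.COLOR_BGR2GRAY).astype(float)
for f in ('t5','t12'):
    g=cv2.cvtColor(cv2.imread(f'pics/{f}.png'),cv2.COLOR_BGR2GRAY).astype(float)
    out=[]
    for x in range(242,308,6):
        col=g[:,x]; 
        def cr(a,b):
            for y in range(a,b):
                if (col[y]-75)*(col[y+1]-75)<=0: yield y+(75-col[y])/(col[y+1]-col[y])
        out.append([round(v,1) for v in cr(162,225)])
    print(f,out)
# compare handle position t11/t12
a=cv2.imread('pics/t11.png').astype(int);b=im.astype(int);print('tins etc diff',[int(abs(a-b)[y0:y1,x0:x1].max()) for x0,y0,x1,y1 in((110,130,160,175),(215,100,255,140),(300,65,350,140),(195,145,225,260))])
t0=cv2.imread('pics/top0.png').astype(int);print('vs start',[int(abs(t0-b)[y0:y1,x0:x1].mean()) for x0,y0,x1,y1 in((110,130,160,175),(215,100,255,140),(300,65,350,140))])
plan()
E
```

```text
75 [200.4  90.6] 88.3 [[-27.4, -88.7], [63.2, -88.0], [61.7, 112.3], [-28.9, 111.6]]
75 [125.7   9.7] 1.3 [[-72.8, 148.1], [-72.2, 138.3], [53.2, 145.9], [52.6, 155.6]]
t5 [[np.float64(165.3), np.float64(170.3), np.float64(193.7), np.float64(208.3)], [np.float64(165.6), np.float64(170.7), np.float64(194.1), np.float64(208.5)], [np.float64(165.8), np.float64(170.9), np.float64(194.4), np.float64(208.8)], [np.float64(166.2), np.float64(209.4)], [np.float64(166.6), np.float64(175.0), np.float64(175.0), np.float64(177.4), np.float64(182.3), np.float64(185.1), np.float64(209.6)], [np.float64(166.9), np.float64(209.8)], [np.float64(167.4), np.float64(172.4), np.float64(195.6), np.float64(210.3)], [np.float64(167.7), np.float64(172.7), np.float64(196.2), np.float64(210.6)], [np.float64(168.0), np.float64(168.0), np.float64(210.8)], [np.float64(168.4), np.float64(211.3)], [np.float64(168.7), np.float64(211.6)]]
t12 [[np.float64(163.9), np.float64(170.3), np.float64(194.6), np.float64(208.4)], [np.float64(164.4), np.float64(170.7), np.float64(194.2), np.float64(208.8)], [np.float64(164.6), np.float64(170.8), np.float64(194.5), np.float64(209.0)], [np.float64(166.2), np.float64(209.4)], [np.float64(166.6), np.float64(175.0), np.float64(175.0), np.float64(177.4), np.float64(182.3), np.float64(185.1), np.float64(209.8)], [np.float64(166.9), np.float64(210.0)], [np.float64(167.4), np.float64(172.4), np.float64(195.7), np.float64(210.3)], [np.float64(167.7), np.float64(172.7), np.float64(196.2), np.float64(210.6)], [np.float64(168.0), np.float64(168.0), np.float64(210.8)], [np.float64(168.4), np.float64(211.3)], [np.float64(168.7), np.float64(211.5)]]
tins etc diff [2, 2, 5, 6]
vs start [0, 0, 0]
t42.17 p [ 0.5075 -0.3899  0.2412] yaw 87.9 w 0.196 F [1.1 1.1 0.4]
```

```bash
python3 - <<'E'
from h import *
def hy(f):
    im=cv2.imread(f'pics/{f}.png'); h=cv2.cvtColor(im,cv2.COLOR_BGR2HSV); m=((h[...,0]<16)&(h[...,1]>110)&(h[...,2]>60)).astype(np.uint8); m[:,:200]=0;m[:150]=0;m[250:]=0
    m[:,365:]=0
    n,l,s,c=cv2.connectedComponentsWithStats(m); i=1+s[1:,4].argmax(); return inbed(onz('top',[c[i]],.145))[0].round(1)
print(hy('top0'),hy('t12'))
E
```

```text
[  -2.2 -148.8  105. ] [  1.5 167.1 105. ]
```

Measured travel is 315.9 mm, so the cylinder is on the far buffers. Handing in.

```bash
python3 -c "
from station import workorder; print(workorder.close_job())"
```

```text
the job is handed in; nothing more can be done
None
```

The job is handed in, though the hand-in gave no verdict: the cylinder is at the far buffers, both pins are parked, the two blocks are flush between head bar and straightedge (which got knocked back partway and was slid up again), and the tins and brayer have not moved.

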